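Sort full from empty cartons by feel: full to the straightedge, empties to the tray

TASK

The three brown cartons look alike, but some are full and the rest are empty, and their bottom flaps are only tucked in: so never lift a carton clear off the bench, just raise one end a little or push it to feel how heavy it is, and slide it. Slide each full carton so that its whole long side lies flush against the front face of the steel straightedge, and slide each empty one completely inside the three-sided metal tray through its open end. All three end flat on the bench; do not disturb the beaker and the bottle.

Things in the scene. Friction and masses are not known exactly. Their poses are not given: they have to be found in the camera images.
- carton_a_center (a point): centre, half-way up (25 mm), of one of three identical-looking closed brown cartons, 52 mm wide (x), 100 mm long (y), 50 mm high (z). They start flat in a row, long side roughly along the bench's front edge, turned up to 15 degrees. Which are full changes and cannot be seen: one or two of the three. A full one weighs 0.58 to 0.83 kg, an empty one 0.09 to 0.13 kg
- carton_b_center (a point): centre, half-way up (25 mm), of one of three identical-looking closed brown cartons, 52 mm wide (x), 100 mm long (y), 50 mm high (z). They start flat in a row, long side roughly along the bench's front edge, turned up to 15 degrees. Which are full changes and cannot be seen: one or two of the three. A full one weighs 0.58 to 0.83 kg, an empty one 0.09 to 0.13 kg
- carton_c_center (a point): centre, half-way up (25 mm), of one of three identical-looking closed brown cartons, 52 mm wide (x), 100 mm long (y), 50 mm high (z). They start flat in a row, long side roughly along the bench's front edge, turned up to 15 degrees. Which are full changes and cannot be seen: one or two of the three. A full one weighs 0.58 to 0.83 kg, an empty one 0.09 to 0.13 kg
- carton_a: the carton whose centre is point carton_a_center; origin at the centre of its underside, x across, y along its length, z up. Its load sits in the middle: raising one end by about 10 mm, so that it pivots on the other end, takes half of its weight (all of it if a firm grip keeps it level); pushing it takes roughly 0.6 times its weight. Seen from above, straight away from the bench's front edge is 15 degrees to the right of the robot's +x
- carton_b: the carton whose centre is point carton_b_center; origin at the centre of its underside, x across, y along its length, z up. Its load sits in the middle: raising one end by about 10 mm, so that it pivots on the other end, takes half of its weight (all of it if a firm grip keeps it level); pushing it takes roughly 0.6 times its weight. Seen from above, straight away from the bench's front edge is 15 degrees to the right of the robot's +x
- carton_c: the carton whose centre is point carton_c_center; origin at the centre of its underside, x across, y along its length, z up. Its load sits in the middle: raising one end by about 10 mm, so that it pivots on the other end, takes half of its weight (all of it if a firm grip keeps it level); pushing it takes roughly 0.6 times its weight. Seen from above, straight away from the bench's front edge is 15 degrees to the right of the robot's +x
- straightedge: steel bar screwed down on the bench, behind the left part of the work: 280 mm long (y), 16 mm thick (x), 28 mm high; origin at the centre of its underside. Its front face, towards the robot, is at x = -8 mm; clamp feet stand behind it. Two cartons fit end to end along it. A carton flush with it has its centre at x = -34 mm, at most 90 mm from the bar's middle along y
- empties_tray: three-sided sheet-metal tray screwed down at the left, walls 34 mm high, no floor; origin on the bench, at the centre of the inside, which is 112 mm wide (x) and 230 mm long (y from -115 to 115 mm). The end at -y, towards the cartons, is open, with walls flared out to y = -140 mm; 142 mm wide outside. It takes two cartons one behind the other, lying along y; the second may push the first on
- beaker_center (a point): centre, half-way up, of a light glass beaker, 50 mm across and 65 mm high, standing beyond the row; leave it alone (z up)
- bottle_center (a point): centre, half-way up, of a bottle with a screw cap, 54 mm across and 100 mm high, standing beyond the row's right end; leave it alone (z up)

How it is judged:
By the outcome, as a careful person would: the job done as asked, in the order asked, and still so for the second after the job is handed in, with the robot touching nothing.
It also fails if it takes over 72 s, if anything falls off the work surface, if the arm or the gripper's body presses on something with over 40 N, if the wrist force passes 120 N, or if a joint passes its speed limit or range.

ROBOT

A 6-joint arm with a two-finger parallel gripper is mounted at the origin on a cart in front of the work surface, level with it; the furniture and walls round the work are solid. World frame = base frame: x ahead of the robot, y to its left, z up, the work surface at z = 0. Lengths are in mm, angles in degrees, forces in N, time in s.
With the tool pointing down it reaches from about 350 to 850 mm from the base axis. Payload 8.1 kg.
Tool frame: the origin (TCP) lies midway between the tips of the shut fingers; the grasp point (between the pads) lies 19 mm behind it (r.tcp_to_grasp is the distance from the TCP to the grasp point, in mm); z points along the fingers, y is the direction in which the jaws open and shut (so a half turn about z gives the same grasp; the last joint's range is limited). The gripper opens to 85 mm and grips with 20 to 120 N. Pads are 22 mm wide; open, the fingers measure 114 mm over their backs; the gripper's body (76 mm by 85 mm) begins 54 mm behind the grasp point. The pads swing forward as they close: fully open they stand 13 mm farther back than shut.
Start: joints at [63.862, 7.471, 85.268, -0, 87.261, -4.893], TCP at [217.396, 559.236, 231.292] pointing down, gripper open.
Joint ranges: [-169.43, 169.43], [-51.17, 129.36], [1.28, 143.12], [-76.62, 256.62], [0, 156.53], [-152.29, 152.29]. Speed limits (degrees/s): [136.94, 136.94, 159.86, 180, 180, 180].

INTERFACE

Orientations are given as [roll, pitch, yaw] about the fixed x, y, z axes, in that order (R = Rz(yaw) Ry(pitch) Rx(roll)).
In Python, from bench import r gives the robot as it stands.
- The arm moves only by the tool jog_arm, never from a script. Its argument "targets" is a list of rows, each a list of 7 numbers: the shift along the tool's x, y, z in m, then the turn, a rotation vector about the tool's x, y, z in rad, then the closure, from 0 (fully open) to 1 (shut). In form: [[dx, dy, dz, wx, wy, wz, claw], ...]. A call has 1 to 5 rows; each row is the pose to reach, as a shift and turn from the pose commanded when the call began, along the tool's axes at that moment; what a row does not reach only later rows make up. A row lasts 1/12 s, in which the tool goes at most 41.7 mm and 7.16 degrees, less where a joint would pass 70% of its speed; a pose out of reach is approached as far as the arm can. A call with a gripper value outside its range is refused whole. The fingers move at their own pace and stop on an object; "newtons" is the grip in N (left out, the last holds). Time passes only in rows, so rows that repeat a pose let the fingers close. It gives the time, the measured TCP pose, the force and the opening at its end, in the units of the state.
- r.sense(): the state, without advancing time (a new reading comes with each control period).
- r.snapshot(name): name is "scene" or "top" or "wrist"; returns a dict with "pixels" (400x640x3 uint8, red, green, blue), "fx", "fy", "cx", "cy" (pixels), "origin" and "attitude" of the camera in the world. Camera axes: x right, y down, z forward; pixel columns grow to the right and rows downward; lengths in mm; the calibration is good to about 2 mm. A picture is of the moment at which its call begins. There is no depth.
- r.hand_in(): hands the job in, once; it reports no verdict.
The state is a dict: "time": time; "joint_pos": joint angles; "qd": joint speeds; "joint_efforts": joint torques, N m; "tool_pos": TCP position; "tcp_rot": TCP orientation; "ft_force": force on the tool from outside, world axes, zero at the start; "wrist_torque": the same for the moment, N m; "finger_gap": finger opening in mm.
Only numpy, scipy, OpenCV 4.12 (cv2) and the standard library are available. Lean on these libraries where they do the work, as an engineer would, in place of code of your own. Each camera call takes 0.05 s, during which the arm holds its last target.

## Working session

There is one attempt and no reset: what is moved stays moved. The work goes in short steps, Python scripts to look and compute and a tool call to move; the robot and the scene stay as the last step left them, time stands still between calls to the robot, and variables do not carry over. Pictures are saved under pics/ and viewed, and the job is handed in when it is done.

Besides the shell and the picture viewer there is one more tool, called by a JSON object that holds its "name" and its "arguments". jog_arm: Moves the arm, as the interface text tells. Its arguments: {"type":"object","properties":{"targets":{"type":"array","items":{"type":"array","items":{"type":"number"}}},"newtons":{"type":"number"}},"required":["targets"]}

```bash
ls; mkdir -p pics
python3 - <<'E'
from bench import r
import cv2
s=r.sense();print(s)
for n in("scene","top","wrist"):
    d=r.snapshot(n);cv2.imwrite(f"pics/{n}0.png",d["pixels"][:,:,::-1]);print(n,{k:v for k,v in d.items() if k!="pixels"})
E
```

```text
pics
{'time': 0.0, 'joint_pos': array([ 6.38621284e+01,  7.51534903e+00,  8.53301927e+01,  7.05292331e-04,
        8.72619128e+01, -4.89539631e+00]), 'qd': array([-0.06458751, -0.12247702,  0.03235292,  0.01615105,  0.00633717,
       -0.03771535]), 'joint_efforts': array([ 4.27404419e-03, -5.69403577e+01, -5.00546265e+01, -1.64990104e-05,
        1.47942145e-02, -3.68564315e-05]), 'tool_pos': array([217.14029442, 558.73104853, 230.23317349]), 'tcp_rot': array([-1.79892998e+02, -9.87167952e-03,  1.58757481e+02]), 'ft_force': array([ 0.23966649, -0.00240496, -0.22243331]), 'wrist_torque': array([-0.05504654,  0.07846747,  0.06032954]), 'finger_gap': 85.18955902367223}
scene {'fx': 385.27427640943387, 'fy': 385.27427640943387, 'cx': 323.72703417975197, 'cy': 200.96473327385647, 'origin': array([ 122.80284857, -787.09816138,  494.68863809]), 'attitude': array([-116.06387612,   -0.73224146,  -28.05110835])}
top {'fx': 391.54657154910495, 'fy': 391.54657154910495, 'cx': 324.97311774389743, 'cy': 194.82140510988913, 'origin': array([ 355.50953117,   16.10288695, 1181.99114685]), 'attitude': array([-1.70517264e+02, -7.17498110e-02, -9.14415054e+01])}
wrist {'fx': 319.48585434530133, 'fy': 319.48585434530133, 'cx': 329.61717251627715, 'cy': 197.95817720156822, 'origin': array([140.73507741, 589.02871444, 372.30196994]), 'attitude': array([1.61352829e+02, 6.86351178e-02, 6.88057693e+01])}
```

View pics/top0.png

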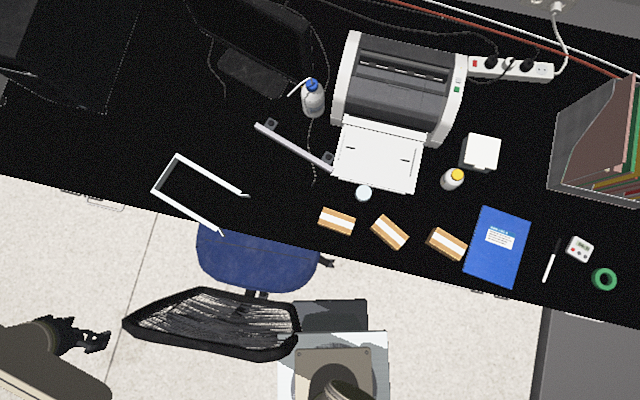

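View pics/scene0.png

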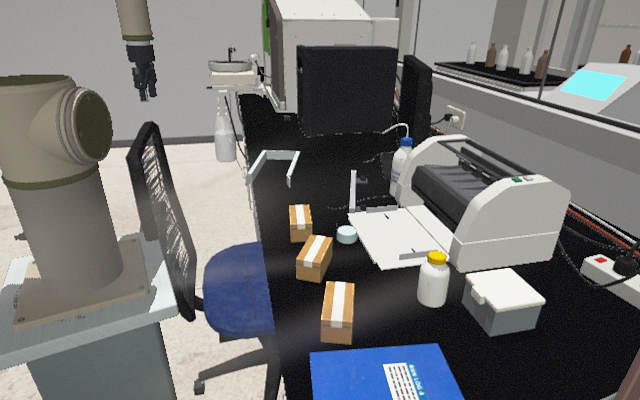

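View pics/wrist0.png

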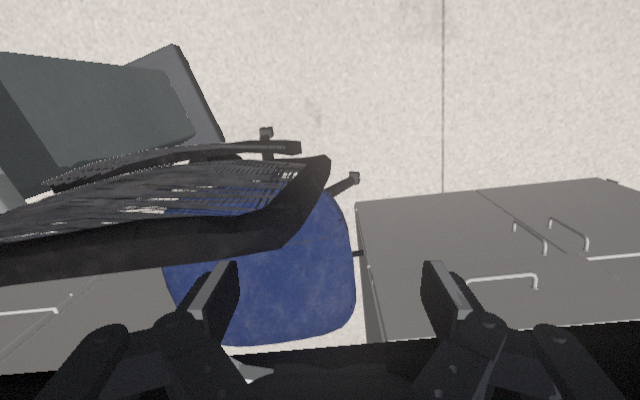

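The top view shows the cartons at about (336,221), (390,232) and (447,243). The tray is at about (200,195), the bar at (295,147), the beaker at (363,193) and the bottle at (452,179). I'll enlarge this area.

```bash
cat > h.py <<'E'
import numpy as np,cv2
from scipy.spatial.transform import Rotation as R
def cast(d,uv,z):
    uv=np.atleast_2d(np.array(uv,float))
    v=np.c_[(uv[:,0]-d["cx"])/d["fx"],(uv[:,1]-d["cy"])/d["fy"],np.ones(len(uv))]
    w=v@R.from_euler("xyz",d["attitude"],degrees=True).as_matrix().T
    o=np.array(d["origin"]);t=(z-o[2])/w[:,2]
    return o+w*t[:,None]
def proj(d,p):
    c=(np.atleast_2d(p)-d["origin"])@R.from_euler("xyz",d["attitude"],degrees=True).as_matrix()
    return np.c_[d["fx"]*c[:,0]/c[:,2]+d["cx"],d["fy"]*c[:,1]/c[:,2]+d["cy"]]
def rel(s,p,rot=None):
    "world shift -> tool axes"
    M=R.from_euler("xyz",s["tcp_rot"],degrees=True).as_matrix()
    return M.T@(np.array(p)-s["tool_pos"])
def crop(d,x0,y0,x1,y1,k,name):
    cv2.imwrite(name,cv2.resize(d["pixels"][y0:y1,x0:x1,::-1],None,fx=k,fy=k,interpolation=cv2.INTER_CUBIC))
E
python3 - <<'E'
from bench import r
from h import *
d=r.snapshot("top");np.save("top0.npy",d,allow_pickle=True)
crop(d,140,110,340,250,4,"pics/c1.png");crop(d,310,160,510,300,4,"pics/c2.png")
hsv=cv2.cvtColor(d["pixels"],cv2.COLOR_RGB2HSV)
m=((hsv[...,0]>8)&(hsv[...,0]<25)&(hsv[...,1]>80)&(hsv[...,2]>80)).astype(np.uint8)
m[:,:300]=0;m[:195]=0;m[275:]=0
n,l,st,c=cv2.connectedComponentsWithStats(m)
print(st,c)
E
```

```text
[[     0      0    640    400 254573]
 [   628    196     12      4     25]
 [   322    207     34     16    197]
 [   379    214     30     27    203]
 [   317    218     35     18    212]
 [   370    222     31     29    267]
 [   425    227     43     34    523]] [[319.05459731 199.31373319]
 [634.4        197.36      ]
 [338.54822335 214.36040609]
 [394.03940887 226.71428571]
 [333.91037736 226.65566038]
 [385.         236.89138577]
 [445.8623327  244.01147228]]
```

View pics/c1.png

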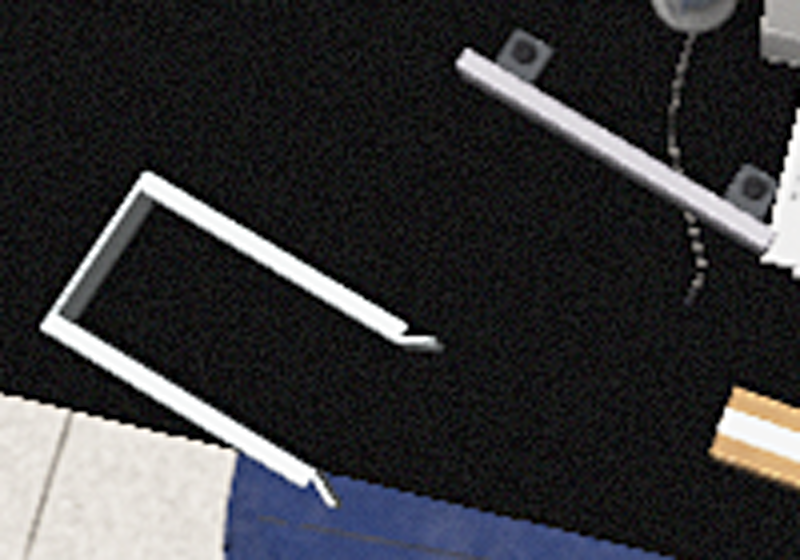

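View pics/c2.png

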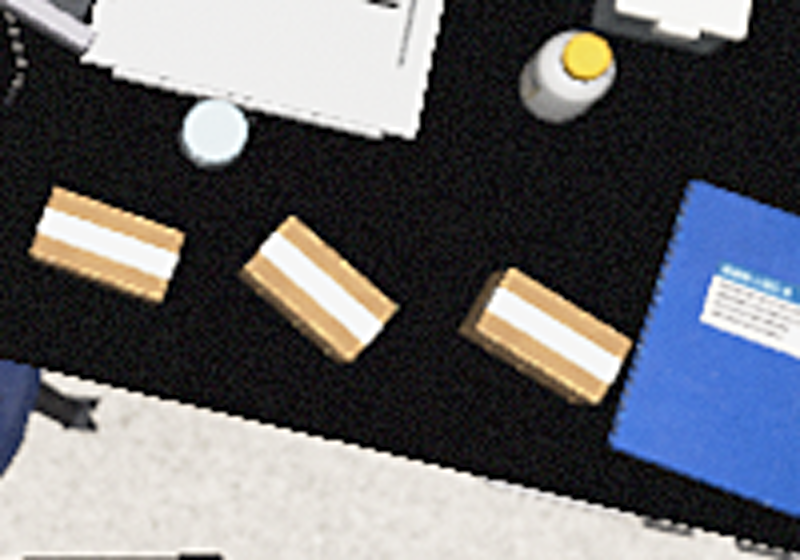

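Run:
```python
from h import *
d=np.load("top0.npy",allow_pickle=True).item()
px=d["pixels"];hsv=cv2.cvtColor(px,cv2.COLOR_RGB2HSV)
def c2(p):return np.array(p)/4+[310,160]-.375
def c1(p):return np.array(p)/4+[140,110]-.375
for n,p in dict(A=[(55,187),(185,232),(163,302),(30,257)],B=[(292,215),(398,305),(352,360),(243,268)],C=[(512,267),(632,340),(600,402),(475,330)]).items():
    w=cast(d,c2(p),50);L=(w[0]+w[3]-w[1]-w[2])/2;W=(w[0]+w[1]-w[2]-w[3])/2
    print(n,w.mean(0).round(1),"len",np.linalg.norm(L).round(1),"wid",np.linalg.norm(W).round(1),"yaw(y axis)",np.degrees(np.arctan2(-L[0],L[1])).round(1),np.degrees(np.arctan2(W[1],W[0])).round(1))
    # tape centroid
    poly=c2(p);mk=np.zeros(px.shape[:2],np.uint8);cv2.fillPoly(mk,[poly.round().astype(int)],1)
    t=(mk>0)&(hsv[...,1]<60)&(hsv[...,2]>150);v,u=np.nonzero(t)
    w=cast(d,np.c_[u,v],50);c=w.mean(0);_,_,vt=np.linalg.svd(w[:,:2]-c[:2]);a=vt[0]*np.sign(vt[0][1])
    print("  tape",c.round(1),np.degrees(np.arctan2(-a[0],a[1])).round(1))
# bar top z=28
w=cast(d,c1([(464,50),(775,235),(765,250),(457,65)]),28);print("bar",w.round(1));print(w.mean(0))
L=(w[0]+w[3]-w[1]-w[2])/2;print(np.linalg.norm(L),np.degrees(np.arctan2(-L[0],L[1])))
# tray outer top z=34: back-far, far end, near end, back-near
w=cast(d,c1([(146,172),(408,324),(400,340),(440,342),(312,480),(333,505),(40,325)]),34);print("tray",w.round(1))
w=cast(d,c1([(154,190),(66,318)]),34);print("inner",w.round(1))
w=cast(d,c2([(215,130)]),65);print("beaker",w)
w=cast(d,c2([(588,55)]),100);print("bottle",w)
w=cast(d,[[0,175],[635,325]],0);print("edge",w)
print(cast(d,c2([(112,65),(415,138),(85,62)]),20))
w=cast(d,c2([(692,180),(612,440)]),5);print("binder",w)
```

```text
A [467.6 -22.   50. ] len 100.6 wid 53.7 yaw(y axis) -20.4 -20.2
  tape [468.5 -21.7  50. ] -21.5
B [ 433.1 -174.7   50. ] len 100.2 wid 52.6 yaw(y axis) -42.3 -43.7
  tape [ 432.7 -174.3   50. ] -43.5
C [ 394.6 -340.6   50. ] len 99.8 wid 52.2 yaw(y axis) -32.7 -32.7
  tape [ 394.5 -340.5   50. ] -33.7
bar [[780.7 217.8  28. ]
 [628.5 -17.6  28. ]
 [617.1  -9.7  28. ]
 [768.7 223.2  28. ]]
[698.76080817 103.4091434   28.        ]
279.09473301819946 -32.960745138203414
tray [[687.8 456.8  34. ]
 [566.  257.6  34. ]
 [554.1 263.4  34. ]
 [551.8 233.7  34. ]
 [451.7 326.7  34. ]
 [433.1 311.   34. ]
 [572.1 531.2  34. ]]
inner [[673.6 450.2  34. ]
 [576.9 512.1  34. ]]
beaker [[ 547.12968442 -101.36483006   65.        ]]
bottle [[ 588.34341754 -363.64028013  100.        ]]
edge [[ 639.78415754 1009.81641479    0.        ]
 [ 147.4580968  -880.23108575    0.        ]]
[[ 606.79578067  -30.06724674   20.        ]
 [ 544.98784844 -256.34532351   20.        ]
 [ 609.6305458    -9.66164495   20.        ]]
binder [[ 509.89252388 -468.11926935    5.        ]
 [ 317.84792643 -391.27077465    5.        ]]
```

Run:
```python
from h import *
from bench import r
t=np.load("top0.npy",allow_pickle=True).item()
s=r.snapshot("scene");crop(s,90,90,290,230,4,"pics/ch.png")
def tri(a,ua,b,ub):
    pa=np.array(a["origin"]);va=cast(a,ua,0)[0]-pa;pb=np.array(b["origin"]);vb=cast(b,ub,0)[0]-pb
    va/=np.linalg.norm(va);vb/=np.linalg.norm(vb)
    k=np.linalg.lstsq(np.c_[va,-vb],pb-pa,rcond=None)[0];A=pa+k[0]*va;B=pb+k[1]*vb;return (A+B)/2,np.linalg.norm(A-B)
for ut in((125,322),(130,328),(210,288),(298,300),(298,350)):
  for us in((153,125),(135,155)):print(ut,us,tri(t,ut,s,us))
```

```text
(125, 322) (153, 125) (array([215.17275954, 515.51285435, 170.05343842]), np.float64(2.989500857644926))
(125, 322) (135, 155) (array([173.5558142 , 574.95059691,  57.53393705]), np.float64(55.00843762250542))
(130, 328) (153, 125) (array([207.75512401, 498.15596246, 175.83352829]), np.float64(9.66826525807803))
(130, 328) (135, 155) (array([165.83489659, 555.87140558,  64.68288863]), np.float64(40.11436521846497))
(210, 288) (153, 125) (array([247.66139228, 297.71694195, 219.23153499]), np.float64(98.46655932855226))
(210, 288) (135, 155) (array([216.77081268, 320.09051537, 137.25582821]), np.float64(149.83951744951304))
(298, 300) (153, 125) (array([225.99838296,  82.24282227, 272.94029229]), np.float64(85.31699107591017))
(298, 300) (135, 155) (array([200.08798763,  85.58974217, 210.89224795]), np.float64(124.86614225994241))
(298, 350) (153, 125) (array([173.4851826 ,  77.44165179, 281.86856351]), np.float64(19.741075198706355))
(298, 350) (135, 155) (array([143.67094915,  83.87918481, 217.11687156]), np.float64(11.741881313777938))
```

View pics/ch.png

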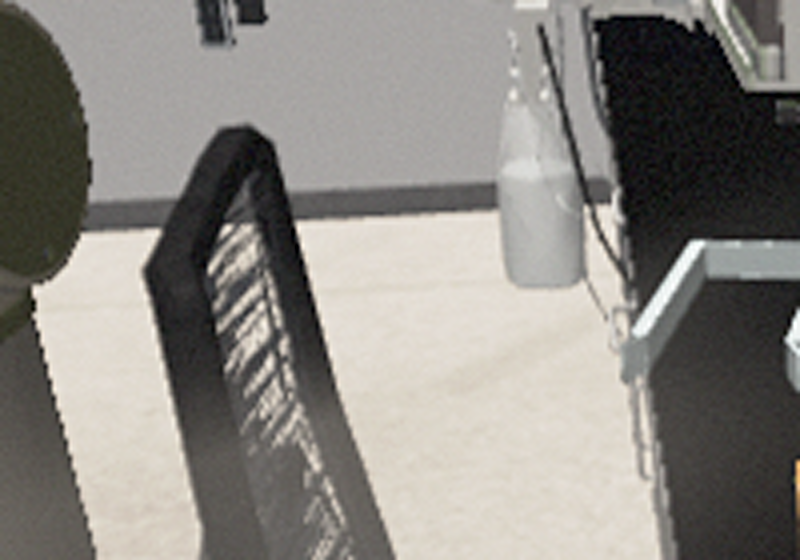

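The chair back tops out at about z=170–200 between the robot and the bench. I'll swing out over the bench before moving across to carton A.

```bash
cat > go.py <<'E'
import sys
from bench import r
from h import *
s=r.sense()
print("t %.2f"%s["time"],"pos",s["tool_pos"].round(1),"rot",s["tcp_rot"].round(1),"F",s["ft_force"].round(2),"M",s["wrist_torque"].round(2),"gap %.1f"%s["finger_gap"],"j",s["joint_pos"].round(0))
a=list(map(float,sys.argv[1:]))
for i in range(0,len(a),4):
    x,y,z,yaw=a[i:i+4]
    M=R.from_euler("xyz",s["tcp_rot"],degrees=True)
    d=rel(s,[x,y,z]);rv=(M.inv()*R.from_euler("xyz",[180,0,yaw],degrees=True)).as_rotvec()
    print("row",(d/1000).round(4),rv.round(4))
E
python3 go.py 440 390 230 125 468 -22 150 69
```

```text
t 0.25 pos [217.3 559.  230.8] rot [-180.    -0.   158.8] F [-0.39  0.26 -0.12] M [ 0.04  0.04 -0.04] gap 85.2 j [64.  7. 85.  0. 87. -5.]
row [-0.2688 -0.0768  0.0008] [-9.000e-04  2.000e-04  5.892e-01]
row [-0.4442 -0.4506  0.0811] [-7.0000e-04  6.0000e-04  1.5666e+00]
```

{"name": "jog_arm", "arguments": {"targets": [[-0.2,-0.06,0,0,0,0.58,0],[-0.25,-0.076,0,0,0,0.58,0],[-0.25,-0.076,0,0,0,0.58,0],[-0.27,-0.08,0,0,0,0.59,0],[-0.27,-0.08,0,0,0,0.59,0]]}}

```text
time: 0.67
tool_pos: [383.0, 430.1, 231.3]
tcp_rot: [180.0, -0.0, 124.6]
ft_force: [0.6, 1.7, 0.0]
finger_gap: 85.6
```

```bash
python3 go.py 468 -22 150 69
```

```text
t 0.67 pos [383.  430.1 231.3] rot [180.   -0.  124.6] F [0.62 1.71 0.02] M [-0.06 -0.05 -0.02] gap 85.6 j [43.  4. 89.  0. 87.  9.]
row [-0.4204 -0.1867  0.0813] [ 1.000e-04 -1.000e-04  9.704e-01]
```

{"name": "jog_arm", "arguments": {"targets": [[-0.42,-0.187,0.08,0,0,0.97,0],[-0.42,-0.187,0.08,0,0,0.97,0],[-0.42,-0.187,0.08,0,0,0.97,0],[-0.42,-0.187,0.08,0,0,0.97,0],[-0.42,-0.187,0.08,0,0,0.97,0]]}}

```text
time: 1.08
tool_pos: [420.8, 228.0, 195.2]
tcp_rot: [180.0, -0.0, 88.8]
ft_force: [0.8, -0.6, 0.5]
finger_gap: 85.4
```

```bash
python3 go.py 468 -22 150 69
```

```text
t 1.08 pos [420.8 228.  195.2] rot [180.   -0.   88.8] F [ 0.83 -0.59  0.47] M [-0.02 -0.03  0.01] gap 85.4 j [ 22. -11. 107.  -0.  84.  24.]
row [-0.249   0.0524  0.0452] [ 2.000e-04 -1.000e-04  3.456e-01]
```

{"name": "jog_arm", "arguments": {"targets": [[-0.249,0.052,0.045,0,0,0.346,0],[-0.249,0.052,0.045,0,0,0.346,0],[-0.249,0.052,0.045,0,0,0.346,0],[-0.249,0.052,0.045,0,0,0.346,0],[-0.249,0.052,0.045,0,0,0.346,0]]}}

```text
time: 1.5
tool_pos: [459.7, 26.5, 159.2]
tcp_rot: [180.0, -0.0, 69.3]
ft_force: [0.9, 0.6, -0.4]
finger_gap: 85.4
```

```bash
python3 - <<'E'
from bench import r
from h import *
d=r.snapshot("wrist");cv2.imwrite("pics/w1.png",d["pixels"][:,:,::-1]);np.save("w1.npy",d,allow_pickle=True)
E
python3 go.py 468 -22 150 69
```

```text
t 1.55 pos [460.2  19.6 157.7] rot [179.9   0.2  69.1] F [-0.5  -4.01 -1.8 ] M [-0.19  0.02  0.01] gap 85.6 j [ -4. -12. 112.  -0.  80.  17.]
row [-0.036   0.0221  0.0079] [0.0011 0.0042 0.0015]
```

View pics/w1.png

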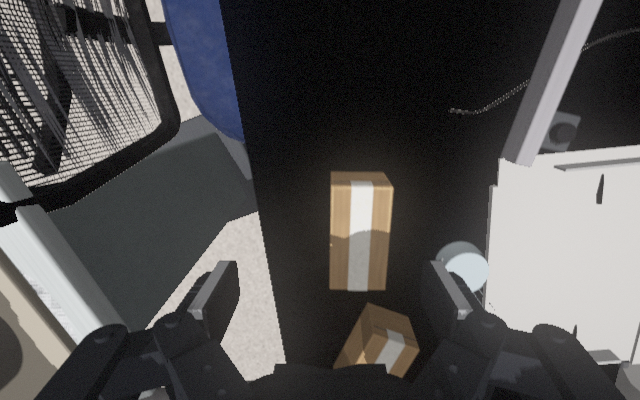

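The wrist view shows carton A with its top face near (331–392, 187–290), square to the jaws. I'll cross-check its position against the top view.

Run:
```python
from h import *
d=np.load("w1.npy",allow_pickle=True).item()
w=cast(d,[(331,185),(392,186),(386,290),(330,290)],50);print(w.round(1),w.mean(0))
w=cast(d,[(523,164)],28);print(w.round(1))
```

```text
[[464.3  34.6  50. ]
 [510.8  16.1  50. ]
 [476.3 -77.4  50. ]
 [428.1 -59.2  50. ]] [469.89671138 -21.48371135  50.        ]
[[625.3 -12.7  28. ]]
```

```bash
python3 go.py 469 -22 150 69 469 -22 14 69
```

```text
t 1.55 pos [460.2  19.6 157.7] rot [179.9   0.2  69.1] F [-0.5  -4.01 -1.8 ] M [-0.19  0.02  0.01] gap 85.6 j [ -4. -12. 112.  -0.  80.  17.]
row [-0.0357  0.0231  0.0079] [0.0011 0.0042 0.0015]
row [-0.0351  0.0229  0.1439] [0.0011 0.0042 0.0015]
```

{"name": "jog_arm", "arguments": {"targets": [[0,0,0,0,0,0,0],[0,0,0,0,0,0,0]], "newtons": 25}}

```text
time: 1.72
tool_pos: [459.7, 27.7, 159.1]
tcp_rot: [-180.0, -0.0, 69.2]
ft_force: [0.3, 1.0, -0.2]
finger_gap: 85.1
```

```bash
python3 go.py 469 -22 80 69 469 -22 14 69
```

```text
t 1.72 pos [459.7  27.7 159.1] rot [-180.    -0.    69.2] F [ 0.29  1.05 -0.21] M [ 0.06 -0.01  0.06] gap 85.1 j [ -3. -12. 112.   0.  80.  18.]
row [-0.0431  0.0265  0.0791] [-0.0007 -0.0002  0.0027]
row [-0.0431  0.0265  0.1451] [-0.0007 -0.0002  0.0027]
```

{"name": "jog_arm", "arguments": {"targets": [[-0.043,0.0265,0.04,0,0,0,0],[-0.043,0.0265,0.075,0,0,0,0],[-0.043,0.0265,0.11,0,0,0,0],[-0.043,0.0265,0.145,0,0,0,0],[-0.043,0.0265,0.145,0,0,0,0]]}}

```text
time: 2.13
tool_pos: [462.8, -18.9, 6.5]
tcp_rot: [-179.3, 0.1, 69.4]
ft_force: [-3.1, 0.6, -1.1]
finger_gap: 85.3
```

{"name": "jog_arm", "arguments": {"targets": [[0,0,0,0,0,0,0.6],[0,0,0,0,0,0,1],[0,0,0,0,0,0,1],[0,0,0,0,0,0,1],[0,0,0,0,0,0,1]]}}

```text
time: 2.55
tool_pos: [471.8, -20.6, 17.5]
tcp_rot: [179.7, -0.1, 69.4]
ft_force: [-2.5, 3.9, 7.8]
finger_gap: 51.9
```

```bash
python3 go.py 469 -22 14 69
```

```text
t 2.55 pos [471.8 -20.6  17.5] rot [ 1.797e+02 -1.000e-01  6.940e+01] F [-2.45  3.91  7.83] M [0.65 0.68 0.06] gap 51.9 j [ -9.   0. 117.   0.  63.  12.]
row [-0.0023 -0.0021  0.0035] [ 0.0045 -0.0018  0.0063]
```

{"name": "jog_arm", "arguments": {"targets": [[0,0,0,0,0,0,1],[0,0,0,0,0,0,1]]}}

```text
time: 2.72
tool_pos: [471.8, -20.6, 17.5]
tcp_rot: [179.7, -0.1, 69.4]
ft_force: [-1.7, 4.8, 6.8]
finger_gap: 51.8
```

```bash
python3 go.py 469 -22 14 69
```

```text
t 2.72 pos [471.8 -20.6  17.5] rot [ 1.797e+02 -1.000e-01  6.940e+01] F [-1.7   4.83  6.79] M [0.66 0.65 0.09] gap 51.8 j [ -9.   0. 117.   0.  63.  12.]
row [-0.0023 -0.0021  0.0035] [ 0.0045 -0.0019  0.0062]
```

{"name": "jog_arm", "arguments": {"targets": [[0,0,-0.0015,0,0,0,1],[0,0,-0.0025,0,0,0,1],[0,0,-0.0025,0,0,0,1]]}}

```text
time: 2.97
tool_pos: [469.8, -21.2, 17.6]
tcp_rot: [179.9, -0.0, 69.3]
ft_force: [0.5, -1.1, 0.8]
finger_gap: 51.9
```

```bash
python3 go.py 500 0 17.5 69;sleep 0.1; python3 go.py
```

```text
t 2.97 pos [469.8 -21.2  17.6] rot [179.9  -0.   69.3] F [ 0.52 -1.12  0.82] M [-0.12 -0.34 -0.05] gap 51.9 j [ -9.   0. 117.  -0.  63.  12.]
row [0.0305 0.0208 0.0001] [ 0.0013 -0.0001  0.0057]
t 2.97 pos [469.8 -21.2  17.6] rot [179.9  -0.   69.3] F [ 0.52 -1.12  0.82] M [-0.12 -0.34 -0.05] gap 51.9 j [ -9.   0. 117.  -0.  63.  12.]
```

{"name": "jog_arm", "arguments": {"targets": [[0.007,0.002,0,0,0,0,1],[0.014,0.004,0,0,0,0,1],[0.021,0.006,0,0,0,0,1],[0.028,0.008,0,0,0,0,1],[0.035,0.01,0,0,0,0,1]]}}

```text
time: 3.38
tool_pos: [491.9, 7.8, 17.6]
tcp_rot: [179.9, 0.1, 69.3]
ft_force: [-4.5, -4.4, 3.6]
finger_gap: 51.7
```

```bash
python3 go.py 500 0 17.5 69
```

```text
t 3.38 pos [491.9   7.8  17.6] rot [1.799e+02 1.000e-01 6.930e+01] F [-4.51 -4.42  3.58] M [-0.73  0.41 -0.06] gap 51.7 j [ -5.   4. 113.  -0.  63.  16.]
row [-0.0044  0.0103  0.0001] [0.0012 0.0009 0.0054]
```

{"name": "jog_arm", "arguments": {"targets": [[0.007,0.002,0,0,0,0,1],[0.014,0.004,0,0,0,0,1],[0.021,0.006,0,0,0,0,1],[0.028,0.008,0,0,0,0,1],[0.035,0.01,0,0,0,0,1]]}}

```text
time: 3.8
tool_pos: [513.6, 37.0, 17.6]
tcp_rot: [179.9, 0.1, 69.3]
ft_force: [-3.4, -4.5, 4.3]
finger_gap: 51.3
```

```bash
python3 go.py 500 0 17.5 69
```

```text
t 3.80 pos [513.6  37.   17.6] rot [1.799e+02 1.000e-01 6.930e+01] F [-3.36 -4.55  4.26] M [-0.76  0.45 -0.1 ] gap 51.3 j [ -2.   7. 110.  -0.  63.  19.]
row [-0.0395  0.0003  0.0001] [0.001  0.0009 0.0054]
```

Sliding takes about 6 N horizontally at about 4 N preload, so A weighs roughly 6 N and looks full. I'll recheck with less preload while carrying on towards the far slot at the bar.

```bash
python3 go.py 679 182 19.5 57
```

```text
t 3.80 pos [513.6  37.   17.6] rot [1.799e+02 1.000e-01 6.930e+01] F [-3.36 -4.55  4.26] M [-0.76  0.45 -0.1 ] gap 51.3 j [ -2.   7. 110.  -0.  63.  19.]
row [ 0.1941  0.1035 -0.002 ] [0.0011 0.0008 0.2149]
```

{"name": "jog_arm", "arguments": {"targets": [[0.009,0.005,-0.0015,0,0,0,1],[0.018,0.01,-0.0015,0,0,0,1],[0.027,0.0145,-0.0015,0,0,0,1],[0.036,0.019,-0.0015,0,0,0,1],[0.045,0.024,-0.0015,0,0,0,1]]}}

```text
time: 4.22
tool_pos: [551.5, 71.8, 17.7]
tcp_rot: [-180.0, 0.0, 69.3]
ft_force: [-0.7, -0.1, -7.4]
finger_gap: 51.4
```

```bash
python3 go.py 679 182 17.5 57
```

```text
t 4.22 pos [551.5  71.8  17.7] rot [-180.     0.    69.3] F [-0.72 -0.1  -7.43] M [-0.02 -0.01 -0.04] gap 51.4 j [  2.  13. 103.   0.  64.  23.]
row [0.1481 0.0804 0.0002] [-0.0008  0.0003  0.2151]
```

Full is confirmed: with F_h≈0 the wrist carries about 7.4 N. I'll lower at once to keep weight on the bench, then carry on.

{"name": "jog_arm", "arguments": {"targets": [[0,0,0.0015,0,0,0,1],[0.015,0.008,0.0018,0,0,0.04,1],[0.03,0.016,0.0018,0,0,0.09,1],[0.045,0.024,0.0018,0,0,0.13,1],[0.06,0.033,0.0018,0,0,0.16,1]]}}

```text
time: 4.63
tool_pos: [603.9, 115.2, 17.3]
tcp_rot: [180.0, 0.1, 60.0]
ft_force: [-5.1, -5.0, 5.0]
finger_gap: 51.5
```

```bash
python3 go.py 679 182 17.5 57
```

```text
t 4.63 pos [603.9 115.2  17.3] rot [1.8e+02 1.0e-01 6.0e+01] F [-5.14 -4.95  5.02] M [-0.52  0.67  0.05] gap 51.5 j [ 6. 21. 93. -0. 66. 36.]
row [ 0.0954  0.0317 -0.0003] [0.0004 0.0011 0.0526]
```

{"name": "jog_arm", "arguments": {"targets": [[0.02,0.007,0,0,0,0.02,1],[0.04,0.014,0,0,0,0.04,1],[0.06,0.021,0,0,0,0.0526,1],[0.08,0.027,0,0,0,0.0526,1],[0.095,0.032,0,0,0,0.0526,1]]}}

```text
time: 5.05
tool_pos: [679.6, 182.4, 17.3]
tcp_rot: [180.0, 0.0, 57.1]
ft_force: [-6.0, -5.3, 5.6]
finger_gap: 51.5
```

```bash
python3 - <<'E'
from bench import r
from h import *
d=r.snapshot("wrist");cv2.imwrite("pics/w2.png",d["pixels"][:,:,::-1])
E
python3 go.py 679 182 17.5 57
```

```text
t 5.10 pos [681.2 184.3  17.6] rot [ 1.799e+02 -1.000e-01  5.720e+01] F [-2.55  0.36 -4.2 ] M [-0.02  0.34 -0.02] gap 51.8 j [11. 33. 76.  0. 70. 44.]
row [-0.0031 -0.0006  0.0001] [ 0.0021 -0.0025  0.0031]
```

View pics/w2.png

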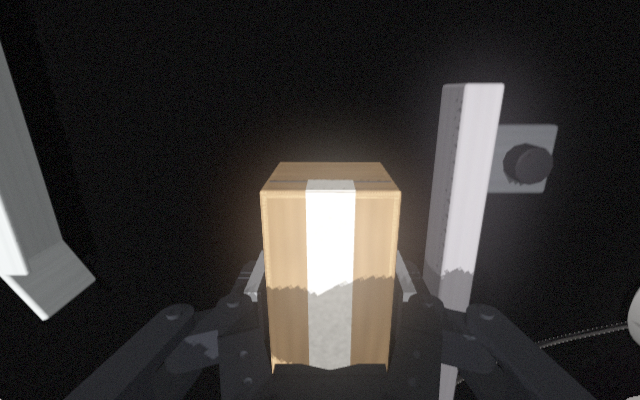

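Carton A is held parallel to the bar, with the far finger close to the bar's front face. The bar's top front edge runs from about (463,85) to (441,300). I'll use this close view to refine the bar line.

```bash
python3 - <<'E'
from bench import r
from h import *
d=r.snapshot("wrist");crop(d,400,60,580,240,3,"pics/w3.png");np.save("w3.npy",d,allow_pickle=True)
p=d["pixels"].astype(int)
for v in range(95,300,20): print(v,p[v,425:505:3].sum(1)//3)
print(cast(d,[(441,87),(463,85)],0), cast(d,[(463,85),(503,85)],28))
E
python3 go.py
```

```text
95 [ 31  32  35  39  38  91 112 113 110 114 111 111 144 207 215 214 212 212
 210 213 214 212 214 216 217 190  46]
115 [ 34  34  42  43  45 110 113 113 115 114 114  98 204 214 216 214 213 213
 216 215 213 214 217 217 186  55  57]
135 [ 49  43  49  46 111 112 112 114 116 116  98 197 215 216 214 216 214 217
 216 216 215 218 217 176 124 123 124]
155 [ 52  51  50 106 115 118 115 116 115 121 196 215 215 215 213 214 216 216
 215 215 219 217 161 127 130 131 130]
175 [ 54  57  61 116 118 115 122 116 118 182 212 216 215 214 215 217 216 216
 215 216 216 149 128 127 123 107  60]
195 [ 61  64 114 117 114 118 111 120 159 207 216 215 213 214 217 216 216 215
 217 214 140 127 128 127 127 124 127]
215 [ 70 110 117 116 118 115 114 110 204 215 214 212 213 217 215 215 215 217
 214  86  59  63  61  62  58  55  52]
235 [ 75 116 118 114 120 117  97 200 214 214 214 213 215 216 215 214 215 212
  75  58  56  56  59  57  51  54  49]
255 [113 116 118 116 112 117 196 212 212 211 212 214 214 215 214 215 210  63
  53  50  53  48  48  50  44  45  47]
275 [ 96  94  95  95 105 190 146 138 140 139 142 140 140 142 137 134  51  48
  45  42  39  50  45  41  46  40  44]
295 [ 65  63  65  82 115 138 138 134 137 138 138 138 139 138 132  38  39  39
  38  32  40  36  35  34  36  30  33]
[[771.4230659  226.54692462   0.        ]
 [780.54981328 221.73203165   0.        ]] [[771.03148616 227.34446962  28.        ]
 [784.12070723 218.91912736  28.        ]]
t 5.15 pos [680.5 183.7  17.4] rot [179.9  -0.2  57.2] F [-0.3  -0.25 -1.9 ] M [-0.14 -0.04  0.03] gap 51.2 j [11. 33. 77.  0. 70. 44.]
```

View pics/w3.png

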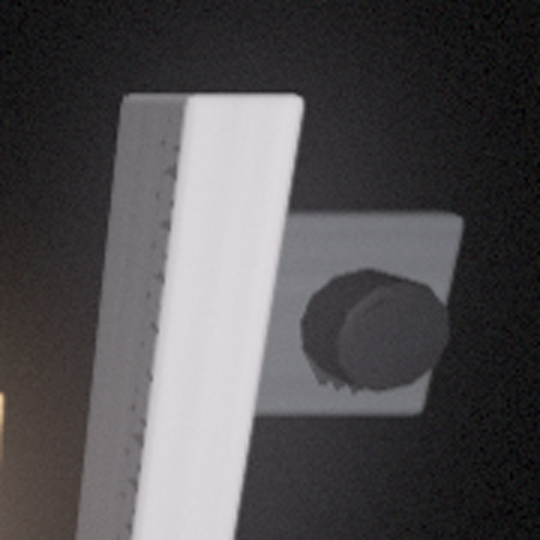

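Run:
```python
from h import *
d=np.load("w3.npy",allow_pickle=True).item()
p=d["pixels"].astype(int).sum(2)/3
pts=[];pb=[]
for v in range(92,262,2):
    row=p[v,430:490]; i=int(np.argmax(row>160)); u=430+i-(row[i]-160)/(row[i]-row[i-1]); pts.append((u,v))
    row=p[v,420:470]; i=int(np.argmax(row>90)); 
    if i>0: pb.append((420+i-(row[i]-90)/(row[i]-row[i-1]),v))
for q,z in((pts,28),(pb,0)):
    w=cast(d,q,z);l=cv2.fitLine(w[:,:2].astype(np.float32),cv2.DIST_HUBER,0,.01,.01).ravel();l[:2]*=np.sign(l[1])
    th=np.degrees(np.arctan2(-l[0],l[1])); n=np.array([l[1],-l[0]]); print(z,"yaw",th,"pt",l[2:],"offset along ux",n@l[2:], "TCP", n@[680.5,183.7])
```

```text
28 yaw -32.71516 pt [752.7659  199.12738] offset along ux 525.73206 TCP 473.2677273571491
0 yaw -32.867672 pt [749.54724 192.72144] offset along ux 524.97437 TCP 471.87571009993553
```

{"name": "jog_arm", "arguments": {"targets": [[0,0,0,0,0,0,0.22],[0,0,0,0,0,0,0.22],[0,0,0,0,0,0,0.22]]}}

```text
time: 5.4
tool_pos: [677.8, 181.1, 16.5]
tcp_rot: [-180.0, 0.0, 57.1]
ft_force: [0.5, -1.0, 0.6]
finger_gap: 66.9
```

```bash
python3 go.py 680 183 90 57.2
```

```text
t 5.40 pos [677.8 181.1  16.5] rot [-180.     0.    57.1] F [ 0.52 -1.03  0.61] M [0.   0.01 0.03] gap 66.9 j [11. 33. 77. -0. 70. 44.]
row [ 0.0027  0.0008 -0.0735] [-0.0002  0.0005 -0.0016]
```

{"name": "jog_arm", "arguments": {"targets": [[0,0,-0.035,0,0,0,0.22],[0,0,-0.055,0,0,0,0.22],[0,-0.035,-0.055,0,0,0,1],[0,-0.065,-0.055,0,0,0,1],[0,-0.065,-0.045,0,0,0,1]]}}

```text
time: 5.82
tool_pos: [621.1, 219.8, 63.8]
tcp_rot: [-180.0, -0.1, 57.2]
ft_force: [-0.3, 0.3, -0.4]
finger_gap: 30.7
```

{"name": "jog_arm", "arguments": {"targets": [[0,0,0.02,0,0,0,1],[0,0,0.035,0,0,0,1],[0,0,0.045,0,0,0,1],[0,0,0.045,0,0,0,1]]}}

```text
time: 6.15
tool_pos: [621.2, 215.9, 12.7]
tcp_rot: [-179.8, 0.2, 57.1]
ft_force: [-1.1, -0.4, -1.2]
finger_gap: 0.0
```

```bash
python3 go.py
python3 - <<'E'
from bench import r
import numpy as np
s=r.sense();u=np.array([np.cos(np.radians(-32.8)),np.sin(np.radians(-32.8))]);print(u@s["tool_pos"][:2],np.array([-u[1],u[0]])@s["tool_pos"][:2])
E
```

```text
t 6.15 pos [621.2 215.9  12.7] rot [-179.8    0.2   57.1] F [-1.11 -0.37 -1.18] M [ 0.01 -0.05  0.03] gap 0.0 j [15. 27. 85. -0. 68. 48.]
405.25127613817455 517.965928588626
```

{"name": "jog_arm", "arguments": {"targets": [[0,0.012,0,0,0,0,1],[0,0.022,0,0,0,0,1],[0,0.032,0,0,0,0,1],[0,0.04,0,0,0,0,1],[0,0.046,0,0,0,0,1]]}}

```text
time: 6.57
tool_pos: [663.8, 191.7, 17.7]
tcp_rot: [180.0, -0.1, 57.1]
ft_force: [-7.1, 3.3, 5.6]
finger_gap: -0.0
```

{"name": "jog_arm", "arguments": {"targets": [[0,0.003,0,0,0,0,1],[0,0.005,0,0,0,0,1],[0,0.007,0,0,0,0,1]]}}

```text
time: 6.82
tool_pos: [668.4, 188.9, 17.6]
tcp_rot: [-179.9, -0.0, 57.1]
ft_force: [-16.7, 9.0, 13.8]
finger_gap: -0.3
```

```bash
cat > b.py <<'E'
from bench import r
import numpy as np
s=r.sense();u=np.array([np.cos(np.radians(-32.8)),np.sin(np.radians(-32.8))]);v=np.array([-u[1],u[0]]);f=s["ft_force"][:2]
print("ux %.1f uy %.1f"%(u@s["tool_pos"][:2],v@s["tool_pos"][:2]),"F",(u@f).round(2),(v@f).round(2),s["ft_force"][2].round(2),"z",s["tool_pos"][2].round(1),"t",s["time"])
E
python3 b.py
```

```text
ux 459.5 uy 520.9 F -18.93 -1.5 13.8 z 17.6 t 6.8167
```

The force rose from 8 to 19 N at ux≈459.5, against 459 expected, so the carton is flush. I'll back off and look.

{"name": "jog_arm", "arguments": {"targets": [[0,-0.01,0,0,0,0,1],[0,-0.04,-0.02,0,0,0,1],[0,-0.06,-0.06,0,0,0,0.5],[-0.03,-0.06,-0.1,0,0,0,0],[-0.05,-0.06,-0.12,0,0,0,0]]}}

```text
time: 7.23
tool_pos: [591.1, 180.1, 139.4]
tcp_rot: [179.9, -0.1, 57.3]
ft_force: [1.5, -1.2, 1.2]
finger_gap: 35.8
```

```bash
python3 - <<'E'
from bench import r
from h import *
d=r.snapshot("wrist");cv2.imwrite("pics/w4.png",d["pixels"][:,:,::-1]);np.save("w4.npy",d,allow_pickle=True)
E
python3 go.py 433 -174.5 100 46.5
```

```text
t 7.28 pos [592.8 176.2 146.3] rot [179.5  -0.3  57.2] F [7.83 0.69 4.01] M [ 0.   -0.25 -0.02] gap 43.2 j [12. 13. 88. -0. 78. 45.]
row [-0.3816  0.0555  0.0448] [ 0.0082 -0.0059  0.1862]
```

View pics/w4.png

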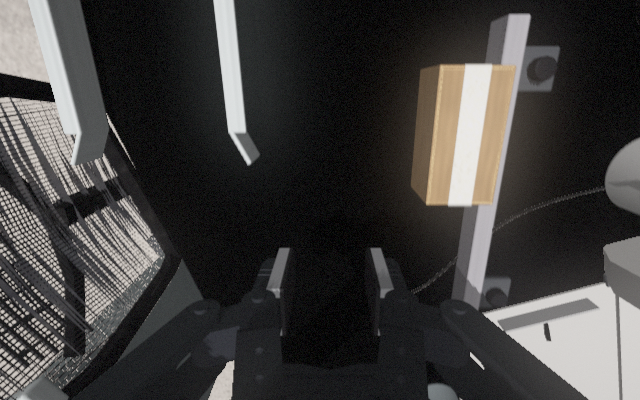

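Carton A, centred near (465,135), lies against the bar in the wrist view. Now carton B.

{"name": "jog_arm", "arguments": {"targets": [[0,0,0,0,0,0,0],[-0.384,0.052,0.045,0,0,0.186,0],[-0.384,0.052,0.045,0,0,0.186,0],[-0.384,0.052,0.045,0,0,0.186,0],[-0.384,0.052,0.045,0,0,0.186,0]]}}

```text
time: 7.7
tool_pos: [519.6, 27.7, 116.4]
tcp_rot: [180.0, 0.0, 46.5]
ft_force: [0.7, -0.8, -0.1]
finger_gap: 85.4
```

```bash
python3 - <<'E'
from h import *
d=np.load("w4.npy",allow_pickle=True).item()
w=cast(d,[(439,66),(515,67),(493,205),(428,205)],50);print(w.round(1),w.mean(0).round(1))
for a,b in((0,3),(1,2)):
  v=w[a]-w[b];print(np.degrees(np.arctan2(-v[0],v[1])))
u=np.array([.8406,-.5417]);print(w[:,:2]@u)
E
python3 go.py 433 -174.5 100 46.5
```

```text
[[706.3 223.   50. ]
 [749.1 194.8  50. ]
 [696.9 111.1  50. ]
 [654.8 138.2  50. ]] [701.8 166.8  50. ]
-31.29816696284676
-31.90597894912549
[472.9444532  524.11331935 525.64953055 475.54285078]
t 7.70 pos [519.6  27.7 116.4] rot [180.    0.   46.5] F [ 0.71 -0.78 -0.14] M [-0.06  0.03  0.  ] gap 85.4 j [ -3.   0. 105.  -0.  75.  41.]
row [-0.2062  0.0765  0.0164] [ 0.0001  0.0003 -0.0003]
```

{"name": "jog_arm", "arguments": {"targets": [[-0.206,0.0765,0.016,0,0,0,0],[-0.206,0.0765,0.016,0,0,0,0],[-0.206,0.0765,0.016,0,0,0,0],[-0.206,0.0765,0.016,0,0,0,0],[-0.206,0.0765,0.016,0,0,0,0]]}}

```text
time: 8.12
tool_pos: [437.7, -163.8, 101.7]
tcp_rot: [180.0, 0.0, 46.5]
ft_force: [1.1, -1.2, -0.4]
finger_gap: 85.7
```

{"name": "jog_arm", "arguments": {"targets": [[0,0,0,0,0,0,0]]}}

```text
time: 8.2
tool_pos: [435.8, -168.2, 101.3]
tcp_rot: [180.0, 0.2, 46.1]
ft_force: [-0.0, 1.3, -0.7]
finger_gap: 85.3
```

```bash
python3 - <<'E'
from bench import r
from h import *
d=r.snapshot("wrist");cv2.imwrite("pics/w5.png",d["pixels"][:,:,::-1]);np.save("w5.npy",d,allow_pickle=True)
print(proj(d,[[433,-174.5,50]]))
E
python3 go.py 433 -174.5 16 46.5
```

```text
[[332.92757606 232.2036035 ]]
t 8.25 pos [ 437.1 -165.5  101.5] rot [-1.80e+02  1.00e-01  4.61e+01] F [0.27 1.47 0.79] M [ 0.   -0.02 -0.02] gap 85.3 j [-27.  -7. 114.  -0.  73.  17.]
row [-0.0093  0.0033  0.0855] [-0.0002  0.0011 -0.0068]
```

View pics/w5.png

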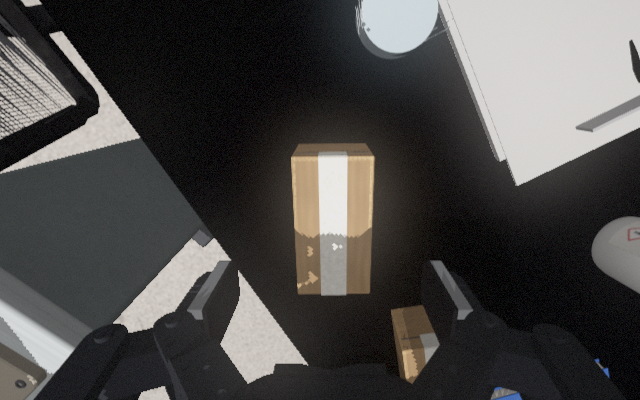

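Carton B is centred at (333,225), square between the fingers and as predicted. Descending.

{"name": "jog_arm", "arguments": {"targets": [[-0.009,0.003,0.03,0,0,0,0],[-0.009,0.003,0.055,0,0,0,0],[-0.009,0.003,0.072,0,0,0,0],[-0.009,0.003,0.082,0,0,0,0],[-0.009,0.003,0.084,0,0,0,0.3]]}}

```text
time: 8.67
tool_pos: [433.5, -169.1, 15.8]
tcp_rot: [-179.8, 0.1, 46.5]
ft_force: [0.6, -0.0, 0.4]
finger_gap: 75.3
```

{"name": "jog_arm", "arguments": {"targets": [[0,0,0,0,0,0,1],[0,0,0,0,0,0,1],[0,0,0,0,0,0,1],[0,0,0,0,0,0,1]]}}

```text
time: 9.0
tool_pos: [435.6, -170.9, 19.3]
tcp_rot: [179.9, -0.0, 46.5]
ft_force: [-1.0, 0.1, -0.6]
finger_gap: 51.3
```

```bash
python3 go.py 500 0 17.5 69
```

```text
t 9.00 pos [ 435.6 -170.9   19.3] rot [179.9  -0.   46.5] F [-0.97  0.11 -0.62] M [0.   0.   0.01] gap 51.3 j [-28.  -0. 117.   0.  63.  16.]
row [ 0.1682 -0.0709  0.0018] [ 2.100e-03 -2.000e-04 -3.928e-01]
```

{"name": "jog_arm", "arguments": {"targets": [[0,0,0.0004,0,0,0,1],[0.007,0,0.0004,0,0,0,1],[0.014,0,0.0004,0,0,0,1],[0.021,0,0.0004,0,0,0,1],[0.028,0,0.0004,0,0,0,1]]}}

```text
time: 9.42
tool_pos: [455.0, -151.2, 19.2]
tcp_rot: [179.8, 0.0, 46.5]
ft_force: [-2.3, -3.5, 6.1]
finger_gap: 51.6
```

```bash
python3 go.py 500 0 17.5 69
```

```text
t 9.42 pos [ 455.  -151.2   19.2] rot [179.8   0.   46.5] F [-2.28 -3.54  6.08] M [-0.4   0.49  0.11] gap 51.6 j [-24.   1. 115.  -0.  63.  19.]
row [ 0.1406 -0.0715  0.0015] [ 0.0027  0.0007 -0.3933]
```

{"name": "jog_arm", "arguments": {"targets": [[0.007,0,0,0,0,0,1],[0.014,0,0,0,0,0,1],[0.021,0,0,0,0,0,1]]}}

```text
time: 9.67
tool_pos: [469.5, -135.9, 19.3]
tcp_rot: [179.8, 0.0, 46.5]
ft_force: [-2.8, -3.7, 5.8]
finger_gap: 51.4
```

```bash
python3 go.py 500 0 17.5 69
```

```text
t 9.67 pos [ 469.5 -135.9   19.3] rot [179.8   0.   46.5] F [-2.83 -3.65  5.81] M [-0.46  0.5   0.08] gap 51.4 j [-22.   3. 114.  -0.  63.  21.]
row [ 0.1195 -0.0715  0.0016] [ 0.0026  0.0007 -0.3931]
```

```bash
python3 - <<'E'
from h import *
d=np.load("top0.npy",allow_pickle=True).item()
w=cast(d,[(140,208),(198,221.7),(310,248.7)],0);print(w.round(1))
E
python3 go.py 440 -90 19 50 455 50 19 58.7
```

```text
[[526.2 573.1   0. ]
 [480.  395.7   0. ]
 [390.6  58.5   0. ]]
t 9.67 pos [ 469.5 -135.9   19.3] rot [179.8   0.   46.5] F [-2.83 -3.65  5.81] M [-0.46  0.5   0.08] gap 51.4 j [-22.   3. 114.  -0.  63.  21.]
row [ 0.013  -0.053   0.0001] [ 0.0027  0.0002 -0.0615]
row [ 1.248e-01 -1.385e-01 -1.000e-04] [ 0.0027  0.0004 -0.2134]
```

{"name": "jog_arm", "arguments": {"targets": [[0.002,-0.008,-0.0004,0,0,0,1],[0.005,-0.02,-0.0004,0,0,-0.02,1],[0.008,-0.032,-0.0004,0,0,-0.04,1],[0.011,-0.044,-0.0004,0,0,-0.06,1],[0.013,-0.053,-0.0004,0,0,-0.06,1]]}}

```text
time: 10.08
tool_pos: [439.1, -88.7, 19.2]
tcp_rot: [179.8, -0.0, 50.1]
ft_force: [1.8, -3.5, 4.0]
finger_gap: 51.5
```

```bash
python3 go.py 457 60 19 58.7
```

```text
t 10.08 pos [439.1 -88.7  19.2] rot [179.8  -0.   50.1] F [ 1.75 -3.49  4.04] M [-0.43 -0.23 -0.  ] gap 51.5 j [-18.  -4. 120.  -0.  63.  22.]
row [ 1.255e-01 -8.170e-02  1.000e-04] [ 0.0031 -0.0006 -0.1506]
```

{"name": "jog_arm", "arguments": {"targets": [[0.004,-0.003,-0.0004,0,0,-0.007,1],[0.011,-0.007,-0.0005,0,0,-0.014,1],[0.018,-0.012,-0.0005,0,0,-0.021,1],[0.025,-0.016,-0.0005,0,0,-0.03,1],[0.032,-0.021,-0.0005,0,0,-0.038,1]]}}

```text
time: 10.5
tool_pos: [443.8, -50.8, 19.2]
tcp_rot: [179.9, 0.0, 52.2]
ft_force: [-0.6, -5.3, 6.9]
finger_gap: 51.8
```

```bash
python3 go.py 457 60 19 58.7
```

```text
t 10.50 pos [443.8 -50.8  19.2] rot [179.9   0.   52.2] F [-0.6  -5.25  6.93] M [-0.66  0.07  0.01] gap 51.8 j [-13.  -4. 120.  -0.  63.  25.]
row [ 0.0956 -0.0575  0.0001] [ 0.0013  0.0002 -0.1142]
```

{"name": "jog_arm", "arguments": {"targets": [[0,0,-0.0004,0,0,0,1],[0,0,-0.0007,0,0,0,1],[0,0,-0.0007,0,0,0,1]]}}

```text
time: 10.75
tool_pos: [443.2, -50.3, 19.3]
tcp_rot: [-180.0, -0.0, 52.1]
ft_force: [0.3, 4.2, 4.3]
finger_gap: 51.8
```

{"name": "jog_arm", "arguments": {"targets": [[0.006,-0.0035,0,0,0,0,1],[0.012,-0.007,0,0,0,0,1],[0.018,-0.0105,0,0,0,0,1],[0.024,-0.014,0,0,0,0,1]]}}

```text
time: 11.08
tool_pos: [447.0, -23.0, 19.2]
tcp_rot: [-180.0, 0.0, 52.1]
ft_force: [-0.9, -2.7, 3.6]
finger_gap: 51.7
```

```bash
python3 go.py 457 60 19 58.7
```

```text
t 11.08 pos [447.  -23.   19.2] rot [-180.     0.    52.1] F [-0.94 -2.68  3.57] M [-0.32 -0.02 -0.01] gap 51.7 j [-10.  -4. 120.  -0.  63.  28.]
row [ 0.0716 -0.0432  0.0002] [-0.0002  0.0003 -0.1156]
```

At Fz 3.6 the drag is only 2.8 N, so W≈1.2 N and B is empty. It goes to the tray.

{"name": "jog_arm", "arguments": {"targets": [[0.017,-0.01,0,0,0,-0.03,1],[0.034,-0.02,0,0,0,-0.06,1],[0.052,-0.031,0,0,0,-0.09,1],[0.071,-0.043,0,0,0,-0.115,1]]}}

```text
time: 11.42
tool_pos: [456.7, 60.0, 19.3]
tcp_rot: [-180.0, 0.0, 58.7]
ft_force: [-0.6, -2.3, 2.2]
finger_gap: 51.6
```

```bash
python3 go.py 472 225 19 58.7
```

```text
t 11.42 pos [456.7  60.   19.3] rot [-180.     0.    58.7] F [-0.6  -2.32  2.18] M [-0.38 -0.13 -0.  ] gap 51.6 j [  1.  -1. 118.  -0.  63.  32.]
row [ 0.149  -0.0725  0.0002] [-0.0001  0.0002  0.0008]
```

{"name": "jog_arm", "arguments": {"targets": [[0.02,-0.01,0.0003,0,0,0,1],[0.045,-0.022,0.0003,0,0,0,1],[0.07,-0.034,0.0003,0,0,0,1],[0.095,-0.046,0.0003,0,0,0,1],[0.115,-0.056,0.0003,0,0,0,1]]}}

```text
time: 11.83
tool_pos: [468.6, 188.4, 19.2]
tcp_rot: [180.0, -0.0, 58.7]
ft_force: [-0.2, -4.0, 6.7]
finger_gap: 51.3
```

```bash
python3 go.py 472 225 19 58.7
python3 - <<'E'
from bench import r
from h import *
d=r.snapshot("wrist");cv2.imwrite("pics/w6.png",d["pixels"][:,:,::-1]);np.save("w6.npy",d,allow_pickle=True)
E
```

```text
t 11.83 pos [468.6 188.4  19.2] rot [180.   -0.   58.7] F [-0.22 -4.04  6.68] M [-0.77 -0.12 -0.01] gap 51.3 j [ 16.   5. 111.  -0.  64.  47.]
row [ 0.033  -0.0161  0.0002] [ 0.0002 -0.      0.0003]
```

View pics/w6.png

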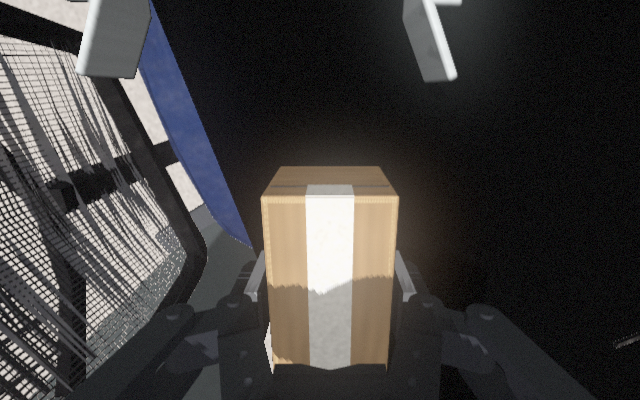

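The tray mouth's flare tips are at about (135,78) and (425,80) at bench level, with their tops at (78,70) and (455,78). Working out how the mouth lines up.

Run:
```python
from h import *
d=np.load("w6.npy",allow_pickle=True).item()
print(d["origin"])
b=cast(d,[(135,78),(425,80)],0);t=cast(d,[(78,71),(455,77)],34);print(b.round(1),t.round(1))
dr=np.array([.5195,.8545]);n=np.array([.8545,-.5195]);c=np.array([566.5,389.5])
for w in list(b)+list(t):print("tray x %.1f y %.1f"%(n@(w[:2]-c),dr@(w[:2]-c)))
p=np.array([468.6,188.4]);print("tcp",n@(p-c),dr@(p-c))
```

```text
[512.12909795 259.19054075 161.1733859 ]
[[436.  311.5   0. ]
 [552.8 239.6   0. ]] [[435.6 313.3  34. ]
 [554.2 238.9  34. ]]
tray x -71.0 y -134.5
tray x 66.2 y -135.2
tray x -72.2 y -133.2
tray x 67.7 y -135.1
tcp 20.8159 -222.69899999999998
```

```bash
python3 go.py 477 244 19 58.3 596 438 19 58.3
```

```text
t 11.88 pos [468.9 191.5  19.4] rot [-1.80e+02 -1.00e-01  5.88e+01] F [-1.44  2.15  0.08] M [0.13 0.08 0.  ] gap 51.6 j [ 16.   5. 111.   0.  64.  48.]
row [ 0.0491 -0.0203  0.0006] [-0.0004 -0.0024  0.008 ]
row [ 0.2767 -0.0191  0.0011] [-0.0004 -0.0024  0.008 ]
```

{"name": "jog_arm", "arguments": {"targets": [[0.012,-0.005,0.0004,0,0,0,1],[0.03,-0.013,0.0004,0,0,0.007,1],[0.049,-0.0205,0.0004,0,0,0.007,1],[0.065,-0.0205,0.0004,0,0,0.007,1],[0.085,-0.0203,0.0004,0,0,0.007,1]]}}

```text
time: 12.3
tool_pos: [494.9, 269.4, 19.2]
tcp_rot: [-180.0, 0.2, 58.3]
ft_force: [-3.6, -7.0, 12.8]
finger_gap: 51.6
```

```bash
python3 go.py 596 438 19 58.3
python3 - <<'E'
from bench import r
from h import *
d=r.snapshot("wrist");cv2.imwrite("pics/w7.png",d["pixels"][:,:,::-1]);np.save("w7.npy",d,allow_pickle=True)
E
```

```text
t 12.30 pos [494.9 269.4  19.2] rot [-180.     0.2   58.3] F [-3.58 -7.03 12.76] M [-0.81  0.61 -0.02] gap 51.6 j [ 23.  14. 102.  -0.  65.  55.]
row [ 0.1966 -0.0026 -0.0004] [-0.0002  0.0027  0.0002]
```

View pics/w7.png

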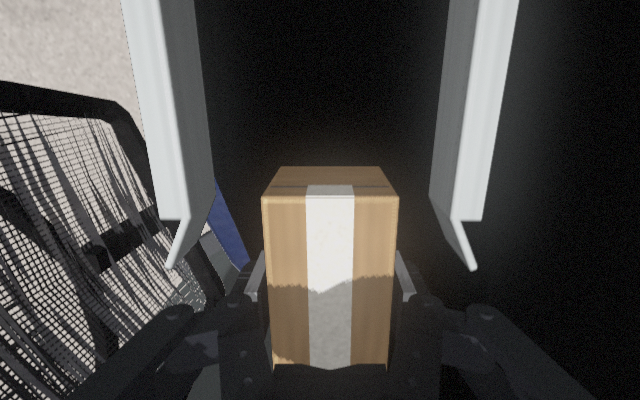

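The carton sits centred between the tray walls; their bases are at u≈215 and u≈430 and the carton at u≈330. I'll reduce the preload a little and slide in.

{"name": "jog_arm", "arguments": {"targets": [[0.015,0,-0.0006,0,0,0,1],[0.035,0,-0.0006,0,0,0,1],[0.055,-0.0005,-0.0006,0,0,0,1],[0.075,-0.001,-0.0006,0,0,0,1],[0.095,-0.001,-0.0006,0,0,0,1]]}}

```text
time: 12.77
tool_pos: [544.3, 351.1, 19.1]
tcp_rot: [-180.0, 0.1, 58.3]
ft_force: [-2.3, -6.2, 9.4]
finger_gap: 52.1
```

{"name": "jog_arm", "arguments": {"targets": [[0.02,0,0,0,0,0,1],[0.04,0,0,0,0,0,1],[0.06,0,0,0,0,0,1],[0.08,-0.001,0,0,0,0,1],[0.095,-0.001,0,0,0,0,1]]}}

```text
time: 13.18
tool_pos: [593.5, 433.1, 19.2]
tcp_rot: [-180.0, 0.1, 58.3]
ft_force: [-3.9, -6.5, 10.3]
finger_gap: 51.5
```

```bash
python3 go.py 596 438 19 58.3
python3 - <<'E'
from bench import r
from h import *
d=r.snapshot("wrist");cv2.imwrite("pics/w8.png",d["pixels"][:,:,::-1]);np.save("w8.npy",d,allow_pickle=True)
E
```

```text
t 13.18 pos [593.5 433.1  19.2] rot [-1.80e+02  1.00e-01  5.83e+01] F [-3.87 -6.53 10.33] M [-0.78  0.45  0.02] gap 51.5 j [32. 38. 70. -0. 72. 64.]
row [ 0.0055 -0.0005  0.0001] [-0.0005  0.0012 -0.    ]
```

View pics/w8.png

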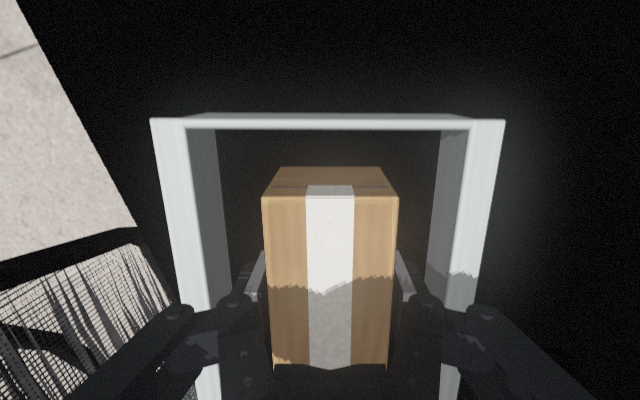

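{"name": "jog_arm", "arguments": {"targets": [[0,0,0,0,0,0,0.27],[0,0,0,0,0,0,0.27],[0,0,0,0,0,0,0.27]]}}

```text
time: 13.48
tool_pos: [592.6, 431.1, 18.0]
tcp_rot: [-179.9, 0.1, 58.3]
ft_force: [0.0, -0.3, -0.1]
finger_gap: 62.5
```

```bash
python3 go.py 395 -341 110 56.5
python3 - <<'E'
from h import *
d=np.load("w8.npy",allow_pickle=True).item()
dr=np.array([.5255,.851]);w=cast(d,[(330,129)],34);print(w,dr@(w[0][:2]-[567,395]))
E
```

```text
t 13.48 pos [592.6 431.1  18. ] rot [-1.799e+02  1.000e-01  5.830e+01] F [ 0.01 -0.33 -0.07] M [-0.03 -0.01  0.02] gap 62.5 j [32. 37. 70. -0. 72. 64.]
row [-0.7609  0.2378 -0.0906] [-0.001   0.0021  0.031 ]
[[629.91439989 491.12180112  34.        ]] 114.86116989488963
```

{"name": "jog_arm", "arguments": {"targets": [[0,0,-0.03,0,0,0,0.27],[0,0,-0.06,0,0,0,0.27],[-0.03,0.01,-0.09,0,0,0,0],[-0.07,0.02,-0.1,0,0,0,0],[-0.11,0.034,-0.1,0,0,0,0]]}}

```text
time: 13.9
tool_pos: [566.5, 323.9, 123.5]
tcp_rot: [179.8, -0.3, 58.4]
ft_force: [1.5, -0.8, 0.8]
finger_gap: 85.5
```

```bash
python3 go.py 395 -341 110 56.5
```

```text
t 13.90 pos [566.5 323.9 123.5] rot [179.8  -0.3  58.4] F [ 1.46 -0.77  0.82] M [-0.02  0.    0.  ] gap 85.5 j [25. 19. 83.  0. 77. 57.]
row [-0.6561  0.2027  0.0105] [ 0.0034 -0.0058  0.0326]
```

{"name": "jog_arm", "arguments": {"targets": [[-0.66,0.2,0,0,0,0.03,0],[-0.66,0.2,0,0,0,0.03,0],[-0.66,0.2,0,0,0,0.03,0],[-0.66,0.2,0,0,0,0.03,0],[-0.66,0.2,0,0,0,0.03,0]]}}

```text
time: 14.32
tool_pos: [510.2, 120.1, 118.7]
tcp_rot: [-180.0, 0.0, 56.5]
ft_force: [0.6, -0.2, 0.2]
finger_gap: 85.4
```

```bash
python3 go.py 395 -341 110 56.5
```

```text
t 14.32 pos [510.2 120.1 118.7] rot [-180.     0.    56.5] F [ 0.64 -0.19  0.22] M [ 0.01 -0.04  0.05] gap 85.4 j [  8.   1. 105.  -0.  75.  41.]
row [-0.4482  0.158   0.0088] [-0.0003  0.0004  0.0008]
```

{"name": "jog_arm", "arguments": {"targets": [[-0.448,0.158,0.008,0,0,0,0],[-0.448,0.158,0.008,0,0,0,0],[-0.448,0.158,0.008,0,0,0,0],[-0.448,0.158,0.008,0,0,0,0],[-0.448,0.158,0.008,0,0,0,0]]}}

```text
time: 14.73
tool_pos: [459.8, -81.5, 115.3]
tcp_rot: [-180.0, -0.0, 56.5]
ft_force: [0.5, 0.7, -0.4]
finger_gap: 85.4
```

```bash
python3 go.py 395 -341 110 56.5
```

```text
t 14.73 pos [459.8 -81.5 115.3] rot [-180.    -0.    56.5] F [ 0.52  0.73 -0.37] M [-0.    0.02 -0.05] gap 85.4 j [-16.  -8. 113.   0.  75.  17.]
row [-0.2522  0.089   0.0053] [-0.     -0.      0.0008]
```

{"name": "jog_arm", "arguments": {"targets": [[-0.252,0.089,0.005,0,0,0,0],[-0.252,0.089,0.005,0,0,0,0],[-0.252,0.089,0.005,0,0,0,0],[-0.252,0.089,0.005,0,0,0,0],[-0.235,0.083,0.005,0,0,0,0]]}}

```text
time: 15.15
tool_pos: [409.5, -283.6, 111.4]
tcp_rot: [180.0, -0.0, 56.5]
ft_force: [1.8, 0.1, -0.1]
finger_gap: 85.4
```

```bash
python3 - <<'E'
from bench import r
from h import *
d=r.snapshot("wrist");cv2.imwrite("pics/w9.png",d["pixels"][:,:,::-1]);np.save("w9.npy",d,allow_pickle=True)
print(proj(d,[[394.5,-340.5,50]]))
E
python3 go.py 395 -341 18 56.5
```

```text
[[354.75852289 287.22153173]]
t 15.20 pos [ 407.5 -290.4  111.7] rot [179.9   0.2  56.3] F [-4.46 -3.81  1.66] M [-0.15  0.18  0.01] gap 85.2 j [-41.  -3. 109.  -0.  74.  -7.]
row [-0.0487  0.0174  0.0939] [ 0.0021  0.0042 -0.0027]
```

View pics/w9.png

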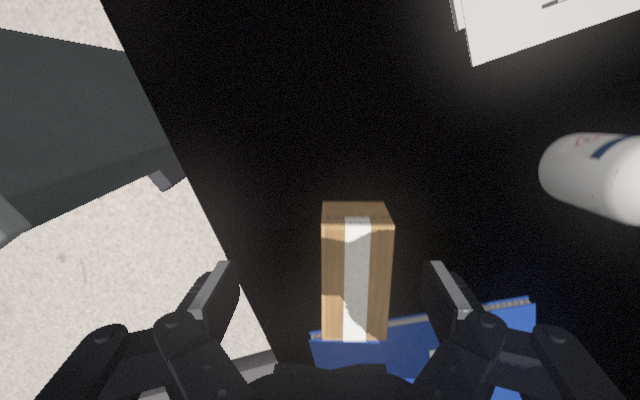

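Carton C is at about (356,282), square to the jaws and within 5 px of the prediction.

{"name": "jog_arm", "arguments": {"targets": [[0,0,0,0,0,0,0]]}}

```text
time: 15.28
tool_pos: [409.1, -285.2, 111.3]
tcp_rot: [-180.0, 0.0, 56.2]
ft_force: [0.4, 0.2, 0.6]
finger_gap: 85.3
```

```bash
python3 go.py 395 -341 18 56.5
```

```text
t 15.28 pos [ 409.1 -285.2  111.3] rot [-180.     0.    56.2] F [0.39 0.22 0.59] M [-0.02 -0.02  0.04] gap 85.3 j [-41.  -3. 109.  -0.  74.  -7.]
row [-0.0541  0.0193  0.0934] [-0.      0.0007 -0.0049]
```

{"name": "jog_arm", "arguments": {"targets": [[-0.036,0.0125,0.005,0,0,0,0],[-0.054,0.019,0.03,0,0,0,0],[-0.054,0.019,0.06,0,0,0,0],[-0.054,0.019,0.08,0,0,0,0],[-0.054,0.019,0.09,0,0,0,0]]}}

```text
time: 15.7
tool_pos: [395.2, -334.9, 18.1]
tcp_rot: [-179.7, -0.1, 56.5]
ft_force: [-0.7, -0.0, -0.6]
finger_gap: 85.2
```

{"name": "jog_arm", "arguments": {"targets": [[0,0,0,0,0,0,0.3],[0,0,0,0,0,0,1],[0,0,0,0,0,0,1],[0,0,0,0,0,0,1],[0,0,0,0,0,0,1]]}}

```text
time: 16.12
tool_pos: [398.6, -338.2, 23.3]
tcp_rot: [179.8, 0.0, 56.6]
ft_force: [0.4, 1.4, 5.1]
finger_gap: 51.5
```

```bash
python3 go.py 450 -150 18 56.5
```

```text
t 16.12 pos [ 398.6 -338.2   23.3] rot [179.8   0.   56.6] F [0.42 1.36 5.08] M [0.31 0.06 0.01] gap 51.5 j [-46.   7. 108.   0.  64. -13.]
row [ 0.1854 -0.0607  0.0051] [0.003  0.0006 0.0016]
```

{"name": "jog_arm", "arguments": {"targets": [[0,0,-0.0003,0,0,0,1],[0.007,0,-0.0004,0,0,0,1],[0.014,0,-0.0004,0,0,0,1],[0.021,0,-0.0004,0,0,0,1],[0.028,0,-0.0004,0,0,0,1]]}}

```text
time: 16.53
tool_pos: [413.8, -314.9, 23.3]
tcp_rot: [179.9, 0.1, 56.5]
ft_force: [-1.6, -4.4, 5.7]
finger_gap: 51.5
```

```bash
python3 go.py 450 -150 18 56.5
```

```text
t 16.53 pos [ 413.8 -314.9   23.3] rot [1.799e+02 1.000e-01 5.650e+01] F [-1.63 -4.35  5.74] M [-0.52  0.37  0.02] gap 51.5 j [-43.   7. 109.  -0.  64.  -9.]
row [ 0.1576 -0.0607  0.0049] [0.0024 0.0014 0.0008]
```

{"name": "jog_arm", "arguments": {"targets": [[0.007,-0.001,0,0,0,0,1],[0.014,-0.003,0,0,0,0,1],[0.021,-0.005,0,0,0,0,1],[0.028,-0.007,0,0,0,0,1]]}}

```text
time: 16.87
tool_pos: [423.6, -287.6, 23.3]
tcp_rot: [179.8, 0.1, 56.6]
ft_force: [-0.8, -3.8, 5.8]
finger_gap: 51.1
```

```bash
python3 go.py 450 -150 18 56.5
```

```text
t 16.87 pos [ 423.6 -287.6   23.3] rot [1.798e+02 1.000e-01 5.660e+01] F [-0.84 -3.79  5.79] M [-0.52  0.15  0.04] gap 51.1 j [-40.   6. 110.  -0.  64.  -6.]
row [ 0.1294 -0.0538  0.005 ] [0.0028 0.0012 0.0011]
```

```bash
python3 go.py 440 -90 18 58.3
```

```text
t 16.87 pos [ 423.6 -287.6   23.3] rot [1.798e+02 1.000e-01 5.660e+01] F [-0.84 -3.79  5.79] M [-0.52  0.15  0.04] gap 51.1 j [-40.   6. 110.  -0.  64.  -6.]
row [ 0.1739 -0.0952  0.0048] [ 0.0028  0.0012 -0.0303]
```

{"name": "jog_arm", "arguments": {"targets": [[0.01,-0.006,-0.0004,0,0,0,1],[0.024,-0.013,-0.0004,0,0,0,1],[0.038,-0.021,-0.0004,0,0,0,1],[0.052,-0.029,-0.0004,0,0,0,1],[0.066,-0.037,-0.0004,0,0,0,1]]}}

```text
time: 17.28
tool_pos: [428.7, -211.0, 23.3]
tcp_rot: [179.9, 0.0, 56.6]
ft_force: [-0.5, -3.3, 5.1]
finger_gap: 51.6
```

```bash
python3 go.py 440 -90 23.3 58.3
```

```text
t 17.28 pos [ 428.7 -211.    23.3] rot [179.9   0.   56.6] F [-0.45 -3.27  5.05] M [-0.53  0.03  0.01] gap 51.6 j [-32.   1. 115.  -0.  64.   1.]
row [ 0.1072 -0.0572 -0.0002] [ 0.0021  0.0005 -0.0305]
```

At Fz 5.05 the drag is 3.3 N, so W≈0.5–1 N and C is empty too. It goes to the tray behind B.

{"name": "jog_arm", "arguments": {"targets": [[0.022,-0.0115,0,0,0,0,1],[0.044,-0.023,0,0,0,-0.01,1],[0.066,-0.035,0,0,0,-0.02,1],[0.088,-0.047,0,0,0,-0.03,1],[0.107,-0.057,0,0,0,-0.03,1]]}}

```text
time: 17.7
tool_pos: [439.9, -89.5, 23.3]
tcp_rot: [179.9, 0.0, 58.3]
ft_force: [-0.1, -3.1, 4.9]
finger_gap: 51.7
```

```bash
python3 go.py 457 60 23.3 58.3
```

```text
t 17.70 pos [439.9 -89.5  23.3] rot [179.9   0.   58.3] F [-0.1  -3.08  4.89] M [-0.55  0.03 -0.01] gap 51.7 j [-18.  -4. 120.  -0.  64.  14.]
row [ 0.1362 -0.0639 -0.0002] [0.0019 0.0002 0.0005]
```

{"name": "jog_arm", "arguments": {"targets": [[0.027,-0.0125,0,0,0,0,1],[0.054,-0.025,0,0,0,0,1],[0.081,-0.038,0,0,0,0,1],[0.108,-0.051,0,0,0,0,1],[0.136,-0.064,0,0,0,0,1]]}}

```text
time: 18.12
tool_pos: [456.7, 60.0, 23.3]
tcp_rot: [179.9, 0.0, 58.3]
ft_force: [0.0, -5.6, 5.9]
finger_gap: 51.2
```

```bash
python3 go.py 470 190 23.3 58.3
```

```text
t 18.12 pos [456.7  60.   23.3] rot [179.9   0.   58.3] F [ 0.04 -5.56  5.93] M [-0.72  0.   -0.03] gap 51.2 j [  1.  -2. 118.  -0.  64.  33.]
row [ 1.176e-01 -5.700e-02 -1.000e-04] [ 0.0018  0.     -0.0003]
```

{"name": "jog_arm", "arguments": {"targets": [[0.022,-0.011,0,0,0,0,1],[0.045,-0.022,0,0,0,0,1],[0.07,-0.034,0,0,0,0,1],[0.095,-0.046,0,0,0,0,1],[0.118,-0.057,0,0,0,0,1]]}}

```text
time: 18.53
tool_pos: [470.1, 190.6, 23.3]
tcp_rot: [179.9, -0.0, 58.3]
ft_force: [-0.6, -6.0, 9.6]
finger_gap: 51.7
```

```bash
python3 go.py 477 244 23.3 58.3 541.5 352 23.3 58.3
```

```text
t 18.53 pos [470.1 190.6  23.3] rot [179.9  -0.   58.3] F [-0.55 -6.    9.62] M [-0.98 -0.   -0.03] gap 51.7 j [ 16.   5. 111.  -0.  64.  48.]
row [ 0.0491 -0.0222 -0.    ] [ 0.0013 -0.0001  0.    ]
row [ 0.1749 -0.024  -0.    ] [ 0.0013 -0.0001  0.    ]
```

{"name": "jog_arm", "arguments": {"targets": [[0.015,-0.007,-0.0004,0,0,0,1],[0.032,-0.0145,-0.0004,0,0,0,1],[0.049,-0.022,-0.0004,0,0,0,1],[0.065,-0.0225,-0.0004,0,0,0,1],[0.082,-0.0225,-0.0004,0,0,0,1]]}}

```text
time: 18.95
tool_pos: [492.9, 271.4, 23.3]
tcp_rot: [-180.0, 0.1, 58.3]
ft_force: [-4.5, -5.6, 11.1]
finger_gap: 52.0
```

{"name": "jog_arm", "arguments": {"targets": [[0.02,0,-0.0003,0,0,0,1],[0.04,-0.001,-0.0003,0,0,0,1],[0.06,-0.001,-0.0003,0,0,0,1],[0.08,-0.0015,-0.0003,0,0,0,1],[0.093,-0.0015,-0.0003,0,0,0,1]]}}

```text
time: 19.37
tool_pos: [541.1, 352.2, 23.3]
tcp_rot: [-180.0, 0.0, 58.3]
ft_force: [-5.5, -8.9, 15.5]
finger_gap: 51.7
```

```bash
python3 go.py 541.5 352 23.3 58.3
python3 - <<'E'
from bench import r
from h import *
d=r.snapshot("wrist");cv2.imwrite("pics/w10.png",d["pixels"][:,:,::-1]);np.save("w10.npy",d,allow_pickle=True)
E
```

```text
t 19.37 pos [541.1 352.2  23.3] rot [-180.     0.    58.3] F [-5.48 -8.87 15.47] M [-1.6   0.66 -0.15] gap 51.7 j [29. 25. 87.  0. 68. 60.]
row [0.     0.0004 0.    ] [-0.0004  0.0004  0.0002]
```

View pics/w10.png

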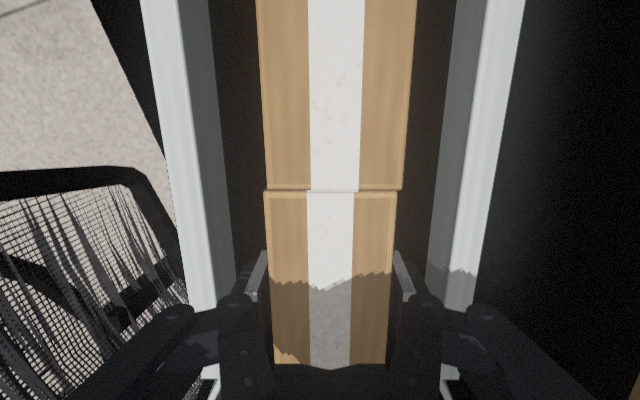

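Both empties lie end to end in the tray, with the joint at v≈190. Releasing and retreating.

{"name": "jog_arm", "arguments": {"targets": [[0,0,0,0,0,0,0.27],[0,0,0,0,0,0,0.27],[0,0,0,0,0,0,0.27]]}}

```text
time: 19.67
tool_pos: [540.4, 349.9, 22.4]
tcp_rot: [-179.9, 0.1, 58.3]
ft_force: [-0.4, 0.7, 0.1]
finger_gap: 62.2
```

{"name": "jog_arm", "arguments": {"targets": [[0,0,-0.03,0,0,0,0.27],[0,0,-0.07,0,0,0,0.27],[-0.03,0,-0.11,0,0,0,0.27],[-0.06,0,-0.15,0,0,0,0.27],[-0.09,0,-0.18,0,0,0,0.27]]}}

```text
time: 20.08
tool_pos: [499.5, 283.0, 192.0]
tcp_rot: [180.0, -0.0, 58.3]
ft_force: [0.4, -0.3, 0.7]
finger_gap: 62.4
```

{"name": "jog_arm", "arguments": {"targets": [[-0.04,0.0,0,0,0,0,0.27],[-0.08,0.0,0,0,0,0,0.27],[-0.12,0.0,0,0,0,0,0.27],[-0.12,0,0,0,0,0,0.27],[-0.12,0,0,0,0,0,0.27]]}}

```text
time: 20.5
tool_pos: [435.7, 179.9, 189.8]
tcp_rot: [-180.0, 0.0, 58.1]
ft_force: [0.4, -0.3, -0.1]
finger_gap: 62.6
```

```bash
python3 - <<'E'
from bench import r
from h import *
d=r.snapshot("wrist");cv2.imwrite("pics/w11.png",d["pixels"][:,:,::-1]);np.save("w11.npy",d,allow_pickle=True)
t=r.snapshot("top");np.save("t11.npy",t,allow_pickle=True);crop(t,140,110,340,250,4,"pics/t11.png");crop(t,310,160,510,300,4,"pics/t12.png")
E
python3 go.py
```

```text
t 20.60 pos [437.5 181.7 190.7] rot [ 1.80e+02 -1.00e-01  5.82e+01] F [ 0.13 -0.01  0.26] M [-0.03 -0.08 -0.01] gap 62.0 j [ 16. -11. 108.   0.  83.  48.]
```

View pics/w11.png

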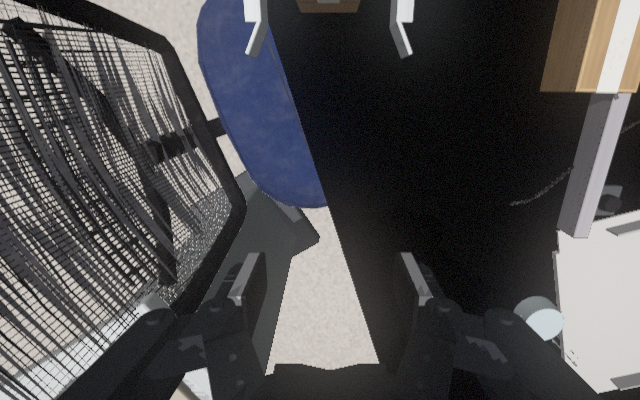

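View pics/t11.png

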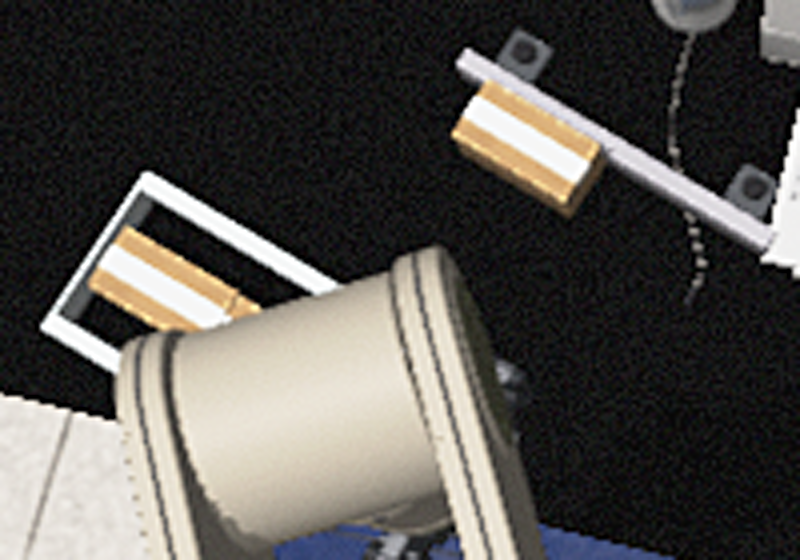

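View pics/t12.png

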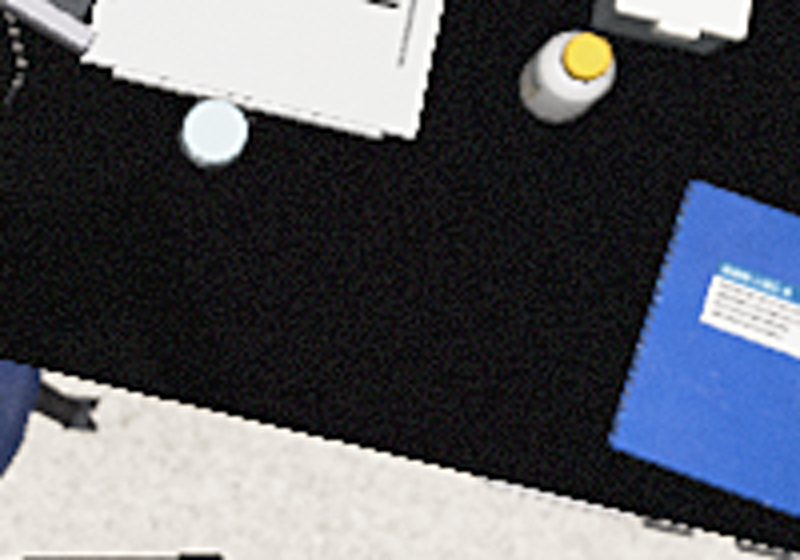

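The top view shows A at the bar near crop (530,145) and B and C in the tray. The beaker and bottle are unmoved from the first view. I'll look at A's seam from above the bar.

```bash
python3 go.py 661 46 175 57.2
```

```text
t 20.60 pos [437.5 181.7 190.7] rot [ 1.80e+02 -1.00e-01  5.82e+01] F [ 0.13 -0.01  0.26] M [-0.03 -0.08 -0.01] gap 62.0 j [ 16. -11. 108.   0.  83.  48.]
row [0.0023 0.2615 0.0159] [ 0.0006 -0.0011  0.0179]
```

{"name": "jog_arm", "arguments": {"targets": [[0.0,0.262,0.01,0,0,0.018,0.27],[0.0,0.262,0.01,0,0,0.018,0.27],[0.0,0.262,0.01,0,0,0.018,0.27],[0.0,0.262,0.01,0,0,0.018,0.27],[0.0,0.262,0.01,0,0,0.018,0.27]]}}

```text
time: 21.02
tool_pos: [616.8, 72.1, 181.8]
tcp_rot: [180.0, -0.0, 57.3]
ft_force: [0.6, 0.6, 0.6]
finger_gap: 62.4
```

{"name": "jog_arm", "arguments": {"targets": [[0,0.035,0,0,0,0,0.27],[0,0.055,0,0,0,0,0.27],[0,0.055,0,0,0,0,0.27],[0,0.055,0,0,0,0,0.27]]}}

```text
time: 21.35
tool_pos: [661.6, 42.6, 181.1]
tcp_rot: [-179.9, 0.0, 57.2]
ft_force: [-0.3, -0.1, -0.2]
finger_gap: 62.5
```

```bash
python3 - <<'E'
from bench import r
from h import *
d=r.snapshot("wrist");cv2.imwrite("pics/w13.png",d["pixels"][:,:,::-1]);np.save("w13.npy",d,allow_pickle=True)
E
python3 go.py
```

```text
t 21.40 pos [660.9  43.3 181.4] rot [-179.9    0.    57.3] F [-0.47 -0.25  0.75] M [0.04 0.01 0.01] gap 62.4 j [-1. 19. 78.  0. 84. 32.]
```

View pics/w13.png

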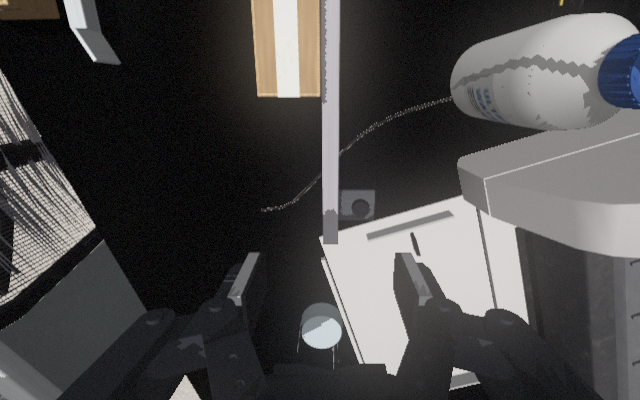

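Run:
```python
from h import *
d=np.load("w13.npy",allow_pickle=True).item();crop(d,240,0,360,110,6,"pics/w14.png")
```

```text
(no output)
```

View pics/w14.png

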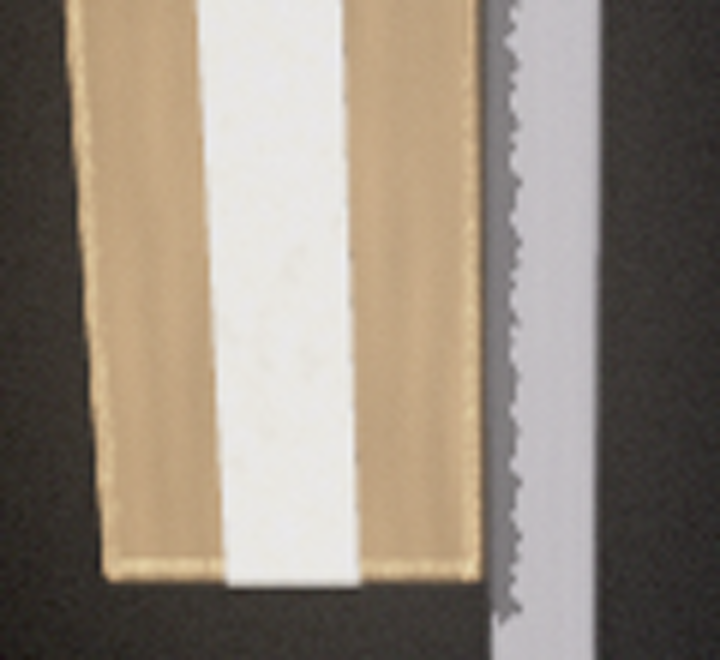

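Run:
```python
from h import *
d=np.load("w13.npy",allow_pickle=True).item()
q=lambda p:np.array(p)/6+[240,0]-.42
u=np.array([.8406,-.5417])
print(cast(d,q([(476,2),(481,560)]),50)[:,:2]@u, cast(d,q([(484,5),(491,630)]),28)[:,:2]@u)
print(cast(d,q([(476,2),(481,560)]),50),cast(d,q([(484,5),(491,630)]),28))
```

```text
[524.87091836 524.9110201 ] [525.22989516 525.5938338 ]
[[734.01962839 170.10518971  50.        ]
 [698.3743449  114.71747133  50.        ]] [[736.89077674 173.89789878  28.        ]
 [693.50731169 105.90439802  28.        ]]
```

Run:
```python
from h import *
dr=np.array([.5255,.851]);n=np.array([.851,-.5255]);c=np.array([567,395])
d=np.load("w10.npy",allow_pickle=True).item();w=cast(d,[(333,190)],50)[0][:2]-c;print("seam",dr@w,n@w)
d=np.load("w11.npy",allow_pickle=True).item();w=cast(d,[(300,12),(358,12)],50)[:,:2]-c;print("end",w@dr,w@n)
w=cast(d,[(250,52),(408,54)],0)[:,:2]-c;print("flare",w@dr,w@n)
d=np.load("t11.npy",allow_pickle=True).item()
w=cast(d,np.array([(127,227),(90,283)])/4+[140,110]-.375,50)[:,:2]-c;print("B far end",w@dr,w@n)
from bench import r
r.hand_in()
```

```text
seam -2.8264204332569522 2.119941573287062
end [-111.7459653  -111.86799374] [-21.36318514  23.75449583]
flare [-134.97560606 -137.0942501 ] [-74.09842839  76.07350839]
B far end [97.07548988 96.90985749] [ 27.46692654 -21.48606539]
the job is handed in; nothing more can be done
```

The job is handed in at about 21 s: carton A was full and is flush against the straightedge, and cartons B and C were empty and are both in the tray.

- **Weights:** A dragged at about 6–8 N and carried about 7.4 N at the wrist. B and C dragged at about 3–5 N under 4–7 N of preload, which puts them near 1–2 N each.
- **Carton A:** I slid it in front of the bar's far slot, then pushed it on with shut fingers until the force rose to 19 N. A close view showed its side parallel to the bar, with an apparent gap of about 0.4–0.6 mm. That is within the measuring error.
- **Cartons B and C:** They lie end to end in the tray, centred to about 3 mm. B's far end is at y ≈ +97 mm and the joint between them at about −3 mm. That puts C's rear end at about −103 mm, inside the −115 mm limit.
- **Beaker and bottle:** The final top view shows them where they started. The arm was clear of everything at hand-in.

**Checks that disagreed or fell short:**
- A direct reading of C's rear end gave about −112 mm, which is still inside. I think I picked the bottom edge of the end face there, not the top edge. I saw this number only after handing in, because that script also handed the job in.
- While I was weighing A, the wrist briefly carried nearly all its weight, with a height change of about 0.1 mm. I lowered it at once, but I can't rule out that it was momentarily unloaded from the bench.

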